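Knock resin specimen blocks out of their moulds and load the scanner magazine

ROBOT

A 6-joint arm with a two-finger parallel gripper is mounted at the origin on the work surface. World frame = base frame: x ahead of the robot, y to its left, z up, the work surface at z = 0. Lengths are in m, angles in rad, forces in N, time in s.
With the tool pointing down it reaches from about 0.35 to 0.775 m from the base axis. Payload 5.5 kg.
Tool frame: the origin (TCP) lies where the fingers leave the gripper's body, on its centre line; the fingertips stand 73 mm ahead of it and the grasp point (between the pads) lies 54 mm ahead of it (arm.tcp_to_grasp is the distance from the TCP to the grasp point, in m); z points along the fingers, y is the line along which they close (so a half turn about z gives the same grasp; the last joint's range is limited). The gripper opens to 85 mm and grips with 20 to 120 N. Pads are 22 mm wide; open, the fingers measure 114 mm over their backs; the gripper's body (76 mm by 85 mm) begins 54 mm behind the grasp point. The pads swing forward as they close: fully open they stand 13 mm farther back than shut.
Start: joints at [1.007, 0.313, 0.046, 1.304, 0, 1.431], TCP at [0.236, 0.524, 0.304] pointing down, gripper open.
Joint ranges: [-2.76, 2.76], [-0.86, 1.69], [-1.03, 1.26], [-2.2, 2.34], [-1.47, 1.5], [-3.14, 3.14]. Speed limits (rad/s): [2.57, 2.57, 3.14, 3.14, 3.14, 3.14].

INTERFACE

Orientations are given as a unit quaternion [x, y, z, w].
In Python, from plant import monitor, vision, arm gives the robot as it stands. The module is installed in compiled form; this text tells all that it offers.
- The arm moves only by the tool apply_moves, never from a script. Its argument "moves" is a list of rows, each a list of 3 entries, a list of its own where there are three numbers: the shift along the tool's x, y, z in units of 40 mm (1.0 is 40 mm), then the turn, a rotation vector about the tool's x, y, z in rad, then the opening, from -1 (shut) to 1 (fully open). In form: [[[x, y, z], [rx, ry, rz], grip], ...]. A call has 1 to 5 rows; each row is the pose to reach, as a shift and turn from the pose commanded when the call began, along the tool's axes at that moment; what a row does not reach only later rows make up. A row lasts 1/10 s, in which the tool goes at most 50 mm and 8.59 degrees, less where a joint would pass 70% of its speed; a pose out of reach is approached as far as the arm can. A call with a gripper value outside its range is refused whole. The fingers move at their own pace and stop on an object; "force" is the grip in N (left out, the last holds). Time passes only in rows, so rows that repeat a pose let the fingers close. It gives the time, the measured TCP pose, the force, the opening and the grip force at its end, in the units of the state.
- monitor.get_obs(): the state, without advancing time (a new reading comes with each control period).
- vision.read_camera(name): name is "scene" or "top" or "wrist"; returns the picture (384x512x3 uint8, blue, green, red); there is no depth.
- vision.camera_params(name): a dict with "fx", "fy", "cx", "cy" (pixels), "distortion" ([k1, k2, p1, p2, k3] as OpenCV has them; the pictures are not rectified), "R" (3x3) and "t" (3): a world point X has camera coordinates R X + t. Camera axes: x right, y down, z forward; pixel columns grow to the right and rows downward; lengths in m; the calibration is good to about 2 mm. A picture is of the moment at which its call begins: read the wrist's pose just before it. camera_params takes no time and is no camera call; for the wrist camera it gives the pose at the moment of the call.
- arm.sign_off(): hands the job in; it is judged then, once.
The state is a dict: "time_s": time; "joints": joint angles; "joint_vel": joint speeds; "joint_efforts": joint torques, N m; "ee_pos": TCP position; "tool_rot": TCP orientation; "ft_force": force on the tool from outside, world axes, zero at the start; "moment": the same for the moment, N m; "grip_width": finger opening in m; "gripper_force": force on a finger pad.
Only numpy, scipy, OpenCV 4.12 (cv2) and the standard library are available. Lean on these libraries where they do the work, as an engineer would, in place of code of your own. Each camera call takes 0.05 s, during which the arm holds its last target. There are 200 camera calls.

TASK

Knock every cured resin block out of the mould by lifting the red grip of its knock-out rod, and press all the blocks, including any already lying on the green mat, one at a time down into the scanner's spring magazine, flat and label up, until each is caught under the two brass catches. Push the knock-out rods fully down again, and only when all blocks are loaded and all rods are down press the green start button once fully home. Leave everything else on the bench where it is.

Things in the scene. Friction and masses are not known exactly. Their poses are not given: they have to be found in the camera images.
- mould: Dark steel mould on aluminium legs, fixed; 98 (its x) by 236 (y) mm, top 90 mm above the bench. Origin: on the bench under pocket 1; x away from the red grips, y along the row. Pockets 0, 1, 2 at y -80, 0, +80 mm: 72 (x) by 42 mm, 22 mm deep, floor 68 mm above the bench. Some may be empty. A block sits flush with the mould's top, too deep to grasp; its knock-out rod must lift it.
- rod0 (a joint): Lift of the knock-out rod of pocket 0 in m: 0 fully down, 0.017 fully up. The upright 18 mm steel rod comes up through the pocket's floor and lifts the block: at 0.017 the block stands 16 mm proud of the mould, 6 mm still in it. About 7 N lifts it, 4 N pushes it down; it stays where it is left.
- rod0_grip (a point): Centre of the red grip of rod 0, at the mould's -x side, 35 mm above the bench with the rod down; it moves up and down with the rod. A bar 36 mm long (mould's x), 18 mm wide and 18 mm high; its centre is 39 mm out from the mould's front face.
- rod1 (a joint): Lift of the knock-out rod of pocket 1 in m: 0 fully down, 0.017 fully up. The upright 18 mm steel rod comes up through the pocket's floor and lifts the block: at 0.017 the block stands 16 mm proud of the mould, 6 mm still in it. About 7 N lifts it, 4 N pushes it down; it stays where it is left.
- rod1_grip (a point): Centre of the red grip of rod 1, at the mould's -x side, 35 mm above the bench with the rod down; it moves up and down with the rod. A bar 36 mm long (mould's x), 18 mm wide and 18 mm high; its centre is 39 mm out from the mould's front face.
- rod2 (a joint): Lift of the knock-out rod of pocket 2 in m: 0 fully down, 0.017 fully up. The upright 18 mm steel rod comes up through the pocket's floor and lifts the block: at 0.017 the block stands 16 mm proud of the mould, 6 mm still in it. About 7 N lifts it, 4 N pushes it down; it stays where it is left.
- rod2_grip (a point): Centre of the red grip of rod 2, at the mould's -x side, 35 mm above the bench with the rod down; it moves up and down with the rod. A bar 36 mm long (mould's x), 18 mm wide and 18 mm high; its centre is 39 mm out from the mould's front face.
- block_a: Amber resin specimen block, 70 mm (its x) by 40 mm (its y) by 22 mm high, about 70 g, with a white label strip and a brown specimen on top. Origin: centre of its underside; z up. If present, it starts in pocket 0, label up, its long side along the mould's x.
- block_b: Amber resin specimen block, 70 mm (its x) by 40 mm (its y) by 22 mm high, about 70 g, with a white label strip and a brown specimen on top. Origin: centre of its underside; z up. If present, it starts in pocket 1, label up, its long side along the mould's x.
- block_c: Amber resin specimen block, 70 mm (its x) by 40 mm (its y) by 22 mm high, about 70 g, with a white label strip and a brown specimen on top. Origin: centre of its underside; z up. If present, it starts in pocket 2, label up, its long side along the mould's x.
- block_d: Amber resin specimen block, 70 mm (its x) by 40 mm (its y) by 22 mm high, about 70 g, with a white label strip and a brown specimen on top. Origin: centre of its underside; z up. It starts on the green bench mat (250 x 170 x 3 mm, fixed), label up.
- block_e: Amber resin specimen block, 70 mm (its x) by 40 mm (its y) by 22 mm high, about 70 g, with a white label strip and a brown specimen on top. Origin: centre of its underside; z up. If present, it starts on the green bench mat (250 x 170 x 3 mm, fixed), label up.
- scanner: White block scanner, fixed: a 25 mm high deck carrying an aluminium magazine tower and the start button, and a 125 mm high case beyond x +83 mm. Origin: on the bench, on the tower axis; x away from the robot, y along the scanner. Tower inside: 73 (x) by 43 (y) mm. Its end walls and 12 mm corner lips end 16 mm above magazine, with flared lead-ins to 33 mm above it.
- magazine (a point): On the tower axis, level with the undersides of the two brass catches, 126 mm above the bench. The middle 48 mm of both long sides is open for fingers. The catches stand 6 mm in at the x ends, sloped above for 15 mm: a block pushed down (5 to 10 N) springs them apart; once its top is below this point they snap over it. The next block is pressed down on top of the last.
- follower (a joint): How far the blue spring follower in the magazine has been pushed down, in m: 0 empty, its top 1 mm below magazine; about 0.021 with one caught block, 0.022 more for each further one; limit 0.094 (room for four). The spring pushes up with 5 N at 0 and 9 N at 0.088.
- start (a joint): Travel of the green start button in m: 0 out, 0.006 fully home at about 5 N; springs back.
- start_top (a point): Centre of the top of the green start button, 30 mm in diameter, on the scanner's deck, 140 mm to the -y side of the tower axis.
- beaker: Glass beaker 66 mm wide, 85 mm tall, a bystander to be left alone. Origin: centre of its underside.
- ethanol: White bottle with blue cap, 60 mm wide, 150 mm tall, a bystander to be left alone. Origin: centre of its underside.
- stain: Small amber jar, 48 mm wide, 80 mm tall, a bystander to be left alone. Origin: centre of its underside.
- dish: Clear shallow dish 90 mm wide, 16 mm tall, a bystander to be left alone. Origin: centre of its underside.
- brush: Wood brush 160 mm long, a bystander to be left alone. Origin: centre of its underside.
- logbook: Blue logbook 150 x 210 x 18 mm, a bystander to be left alone. Origin: centre of its underside.
- vialbox: Red open divided box 100 x 140 x 50 mm, a bystander to be left alone. Origin: centre of its underside.
Things that resemble listed ones, but are neither listed nor needed, are in the scene too. What is shaped like the block_a but purple or turquoise is not meant.

How it is judged:
On the way, in this order (a step that is already met when the one before it is completed fails the run):
1. all the blocks are in the magazine under the catches and all the knock-out rods are down (horizontal distance between each of block_a, block_b, block_c, block_d, block_e and magazine below 0.007 m and z of block_a in the frame of magazine between -0.098 and -0.0195 m and angle between each of block_a, block_b, block_c, block_d, block_e's own z axis and vertical below 0.12 rad and z of block_b in the frame of magazine between -0.098 and -0.0195 m and z of block_c in the frame of magazine between -0.098 and -0.0195 m and z of block_d in the frame of magazine between -0.098 and -0.0195 m and z of block_e in the frame of magazine between -0.098 and -0.0195 m and value of joint each of rod0, rod1, rod2 below 0.004 m), for 0.2 s.
2. then the green start button is pressed fully home (value of joint start above 0.0045 m), for 0.05 s.
At the end, for the whole second after the job is handed in: Every block lies flat (within 0.12 rad) and label up in the magazine, within 7 mm of its axis, its underside at least 19.5 mm below the undersides of the catches, at rest; the three rods are within 4 mm of fully down; the start button is released (all of step 1 and value of joint start below 0.002 m and linear speed of each of block_a, block_b, block_c, block_d, block_e below 0.03 m/s); the robot touches nothing.
It fails at once if the start button is pressed while a block is outside the magazine or a rod is up (value of joint start above 0.004 m and (not (horizontal distance between block_a and magazine below 0.007 m and z of block_a in the frame of magazine between -0.098 and -0.0195 m and angle between block_a's own z axis and vertical below 0.12 rad) or not (horizontal distance between block_b and magazine below 0.007 m and z of block_b in the frame of magazine between -0.098 and -0.0195 m and angle between block_b's own z axis and vertical below 0.12 rad) or not (horizontal distance between block_c and magazine below 0.007 m and z of block_c in the frame of magazine between -0.098 and -0.0195 m and angle between block_c's own z axis and vertical below 0.12 rad) or not (horizontal distance between block_d and magazine below 0.007 m and z of block_d in the frame of magazine between -0.098 and -0.0195 m and angle between block_d's own z axis and vertical below 0.12 rad) or not (horizontal distance between block_e and magazine below 0.007 m and z of block_e in the frame of magazine between -0.098 and -0.0195 m and angle between block_e's own z axis and vertical below 0.12 rad) or not (value of joint rod0 below 0.004 m) or not (value of joint rod1 below 0.004 m) or not (value of joint rod2 below 0.004 m))).
It fails at once if a bystander (beaker, bottle, jar, dish, brush, logbook, red box) is moved more than 30 mm (distance of any of beaker, ethanol, stain, dish, brush, logbook, vialbox from where it was at the start of the episode above 0.03 m).
Of block_a, block_b, block_c, block_e only 2 to 3 are there at a start; the rules pass over those that are not, and their reading is None.
At some moment in a run one of block_d, block_e may be knocked a few centimetres aside while the robot is not near it.
It also fails if it takes over 210 s, if anything falls off the work surface, if the arm or the gripper's body presses on something with over 40 N, if the wrist force passes 120 N, or if a joint passes its speed limit or range.

## Working session

There is one attempt and no reset: what is moved stays moved. The work goes in short steps, Python scripts to look and compute and a tool call to move; the robot and the scene stay as the last step left them, time stands still between calls to the robot, and variables do not carry over. Pictures are saved under pics/ and viewed, at most 17 in all, crops included, and the job is handed in when it is done.

Besides the shell and the picture viewer there is one more tool, called after "Request:" as name(argument=value, ...) on one line, values as JSON. apply_moves: Moves the arm, as the interface text tells. Its arguments: {"type":"object","properties":{"moves":{"type":"array","items":{"type":"array"}},"force":{"type":"number"}},"required":["moves"]}

```bash
mkdir -p pics; cat > h.py <<'E'
import numpy as np, cv2
from plant import monitor, vision, arm
from scipy.spatial.transform import Rotation as Rn
def cam(n):
    p=vision.camera_params(n); K=np.array([[p['fx'],0,p['cx']],[0,p['fy'],p['cy']],[0,0,1.]])
    return K,np.array(p['distortion'],float),np.array(p['R']),np.array(p['t'])
def ray(c,px):
    K,d,R,t=c
    u=cv2.undistortPoints(np.array(px,float).reshape(-1,1,2),K,d).reshape(-1,2)
    D=np.c_[u,np.ones(len(u))]@R
    return -R.T@t,D
def onz(c,px,z):
    C,D=ray(c,px); return C+D*((z-C[2])/D[:,2])[:,None]
def proj(c,X):
    K,d,R,t=c
    return cv2.projectPoints(np.array(X,float).reshape(-1,1,3),cv2.Rodrigues(R)[0],t,K,d)[0].reshape(-1,2)
def tool():
    o=monitor.get_obs(); return np.array(o['ee_pos']),Rn.from_quat(o['tool_rot'])
def delta(target,yaw=None):
    "shift in tool units to world TCP target; yaw = wanted world angle of tool y axis (mod pi)"
    p,r=tool(); s=r.inv().apply(np.array(target)-p)/0.04
    out=[s.round(3)]
    y=r.apply([0,1,0]); out.append(np.arctan2(y[1],y[0]).round(3))
    if yaw is not None:
        d=(yaw-out[1]+np.pi/2)%np.pi-np.pi/2
        out.append(('rz',round(-d,3)))
    return out
E
python3 - <<'E'
from h import *
o=monitor.get_obs(); print(o)
for n in ('scene','top'):
    cv2.imwrite(f'pics/{n}0.png',vision.read_camera(n)); print(n,cam(n)[2:],-cam(n)[2].T@cam(n)[3])
E
```

```text
{'time_s': 0.0, 'joints': array([1.00740299e+00, 3.14020655e-01, 4.49805961e-02, 1.30359834e+00,
       1.49676755e-05, 1.43121996e+00]), 'joint_vel': array([-6.86036628e-04, -5.87291859e-04, -6.80874771e-04, -7.88867857e-04,
       -2.35764602e-04, -1.36575358e-05]), 'joint_efforts': array([ 3.38158825e-03, -4.80628109e+01,  2.98533511e+01,  1.95060176e-02,
        2.06065474e-04,  7.01652198e-06]), 'ee_pos': array([0.23625467, 0.52380885, 0.30299789]), 'tool_rot': array([ 2.10325994e-01,  9.77630875e-01, -8.62150957e-04, -3.24132364e-04]), 'ft_force': array([-0.57958642, -0.72008084, -0.02205652]), 'moment': array([-0.0106642 ,  0.01869818,  0.02501265]), 'gripper_force': 0.0, 'grip_width': 0.08600690408932318}
scene (array([[ 0.71596091,  0.69802036, -0.01294412],
       [ 0.59381242, -0.61861537, -0.51449183],
       [-0.36713321,  0.36066966, -0.85739758]]), array([-0.43196063, -0.28600091,  1.77611858])) [ 1.13116993 -0.51599932  1.37010329]
top (array([[-0.00285476, -0.99997392,  0.00663461],
       [-0.99431499,  0.00213229, -0.10645732],
       [ 0.10644039, -0.0069008 , -0.99429514]]), array([0.0314701 , 0.56586165, 1.39638133])) [0.41410318 0.03989885 1.44844649]
```

View pics/top0.png

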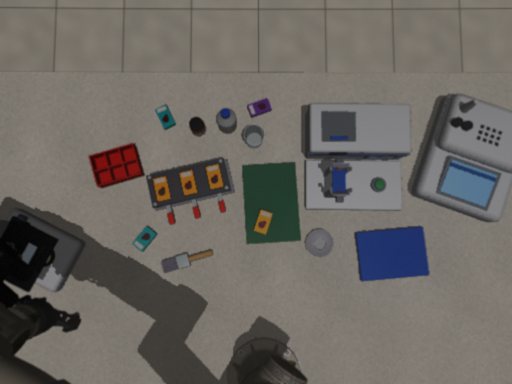

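View pics/scene0.png

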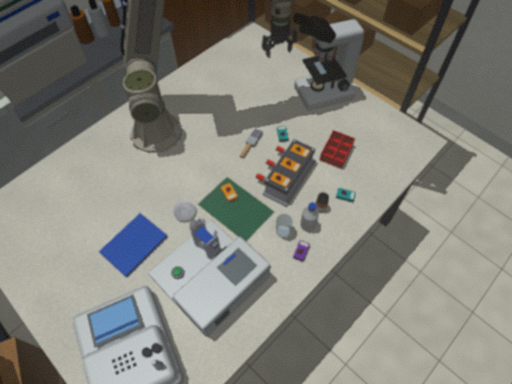

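The top view shows amber blocks in the mould at (162,188), (188,182) and (214,177), and one on the mat at (263,221). Red grips are at (171,216), (196,212) and (222,205), the tower is at (337,179) and the button at (379,184).

Possible lookalikes are turquoise blocks at (165,117) and (145,238), a purple block at (259,107), and the red box at (116,165), which could pass for grips. I choose the four amber ones: a, b, c and d.

```bash
cat >> h.py <<'E'
def blobs(img,lo,hi,amin=25,roi=None,close=3):
    h=cv2.cvtColor(img,cv2.COLOR_BGR2HSV)
    m=cv2.inRange(h,np.array(lo),np.array(hi)) if lo[0]<=hi[0] else cv2.inRange(h,np.array([0]+lo[1:]),np.array(hi))|cv2.inRange(h,np.array(lo),np.array([180]+hi[1:]))
    m=cv2.morphologyEx(m,cv2.MORPH_CLOSE,np.ones((close,close),np.uint8))
    cs=cv2.findContours(m,cv2.RETR_EXTERNAL,cv2.CHAIN_APPROX_NONE)[0]
    return sorted([c for c in cs if cv2.contourArea(c)>=amin],key=cv2.contourArea,reverse=True)
def rect(c,cn,z):
    "contour -> min area rect on plane z: centre, long axis angle, size"
    P=onz(c,cn.reshape(-1,2),z)[:,:2]
    r=cv2.minAreaRect((P*1000).astype(np.float32)); b=cv2.boxPoints(r); e=[b[1]-b[0],b[2]-b[1]]
    e=max(e,key=np.linalg.norm)
    return np.array(r[0])/1000,(np.arctan2(e[1],e[0])%np.pi),np.sort(r[1])
E
python3 - <<'E'
from h import *
for n in ('top','scene'):
    img=cv2.imread(f'pics/{n}0.png'); c=cam(n)
    print(n,'amber')
    for b in blobs(img,[8,120,120],[25,255,255],60,close=5):
        px=b.reshape(-1,2).mean(0).round()
        for z in (.09,.025): print(px,cv2.contourArea(b),z,*[np.round(v,4) for v in rect(c,b,z)])
    print('red')
    for b in blobs(img,[172,130,90],[6,255,255],12): 
        px=b.reshape(-1,2).mean(0).round(); print(px,cv2.contourArea(b),*[np.round(v,4) for v in rect(c,b,.044)])
    print('green btn')
    for b in blobs(img,[55,120,60],[85,255,255],20): 
        px=b.reshape(-1,2).mean(0).round(); print(px,cv2.contourArea(b),*[np.round(v,4) for v in rect(c,b,.037)])
    print('blue')
    for b in blobs(img,[105,120,60],[125,255,255],40): 
        px=b.reshape(-1,2).mean(0).round(); print(px,cv2.contourArea(b),*[np.round(v,4) for v in rect(c,b,.125)])
i=cv2.imread('pics/top0.png')[90:215,300:415]; cv2.imwrite('pics/tower.png',cv2.resize(i,None,fx=6,fy=4.8,interpolation=cv2.INTER_CUBIC)[:600,:690])
E
```

```text
top amber
[188. 182.] 255.5 0.09 [0.575  0.2258] 0.227 [37.837  67.2304]
[188. 182.] 255.5 0.025 [0.5827 0.2347] 0.227 [39.6474 70.4472]
[214. 176.] 254.5 0.09 [0.593 0.148] 0.2239 [37.7089 67.4147]
[214. 176.] 254.5 0.025 [0.6016 0.1532] 0.2239 [39.5133 70.6403]
[161. 188.] 254.0 0.09 [0.557  0.3035] 0.2357 [37.6918 66.9564]
[161. 188.] 254.0 0.025 [0.5639 0.3161] 0.2357 [39.4953 70.1602]
[263. 222.] 237.0 0.09 [0.4579 0.0033] 2.8156 [35.4639 63.3521]
[263. 222.] 237.0 0.025 [0.46   0.0016] 2.8156 [37.1608 66.3834]
red
[112. 160.] 1047.5 [0.6367 0.4579] 1.8706 [ 99.9362 138.9532]
[170. 218.] 45.5 [0.471  0.2836] 0.2337 [16.3906 33.2535]
[222. 206.] 44.5 [0.5074 0.1278] 0.2482 [15.5539 33.5022]
[196. 212.] 44.0 [0.4892 0.2056] 0.2079 [16.0838 32.4683]
green btn
[379. 184.] 41.5 [ 0.5755 -0.3586] 2.3428 [21.5913 24.476 ]
blue
[392. 253.] 3139.0 [ 0.3664 -0.3623] 1.6614 [136.0451 191.8128]
[339. 180.] 242.5 [ 0.5768 -0.216 ] 3.1207 [37.7877 64.9197]
[473. 171.] 171.0 [ 0.6008 -0.6043] 1.226 [ 14.0922 134.6953]
[225. 113.] 49.5 [0.776 0.114] 0.0024 [23.5414 24.0839]
[338. 138.] 45.0 [ 0
[... 627 characters left out ...]
43.2975 68.3707]
[279. 179.] 122.0 0.025 [0.566  0.1782] 0.2219 [45.496  71.8423]
red
[337. 150.] 652.0 [0.6436 0.4425] 1.8601 [ 97.9961 160.9639]
[260. 177.] 19.5 [0.5123 0.1219] 0.0874 [15.9562 27.3159]
[270. 162.] 18.5 [0.4943 0.1996] 0.2079 [16.8841 28.0996]
[280. 149.] 16.5 [0.4757 0.2782] 0.0577 [17.3101 28.5909]
green btn
[177. 271.] 25.5 [ 0.5744 -0.3583] 1.6364 [21.2342 21.9315]
blue
[133. 244.] 1913.0 [ 0.4271 -0.409 ] 1.6597 [134.3216 187.3311]
[116. 329.] 151.0 [ 0.6208 -0.6212] 1.2146 [ 15.533  130.5731]
[203. 234.] 134.0 [ 0.5751 -0.2191] 3.117 [34.464  60.1342]
[19.  9.] 96.0 [-1.1359 -0.027 ] 1.5754 [ 37.7401 240.569 ]
[53. 16.] 41.0 [-0.9291  0.0656] 1.5083 [41.2592 66.3764]
```

View pics/tower.png

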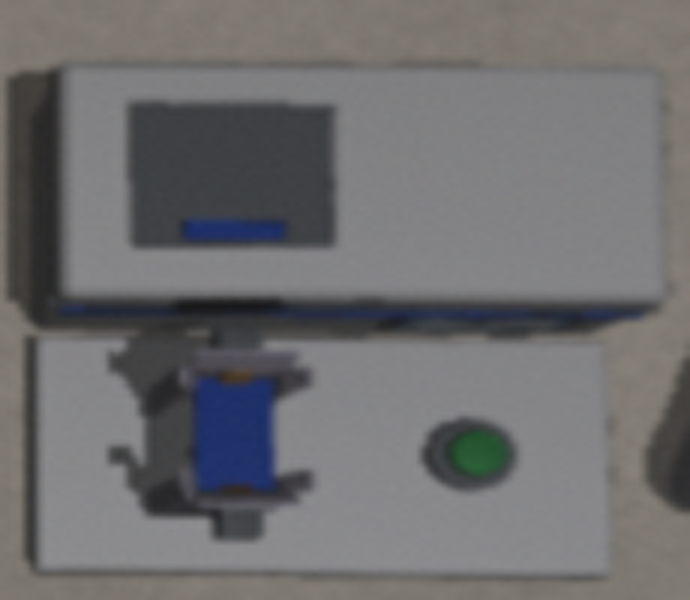

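The follower (blue) in the tower is at crop (235,430), with brass at both x ends, and the green button is at crop (478,450). Sizes and reach match the description: mould yaw is about 0.2275, P1 is about (.576,.2245), and the grips are 88 mm out.

```bash
python3 - <<'E'
from h import *
print(delta([.4844,.2033,.22],np.pi/2+.2275))
E
```

```text
[array([-8.95 , -4.751,  2.083]), np.float64(1.147), ('rz', np.float64(-0.651))]
```

Request:
apply_moves(moves=[[[-1, -0.5, 0.2], [0, 0, -0.13], 1], [[-2, -1, 0.4], [0, 0, -0.26], 1], [[-3, -1.5, 0.6], [0, 0, -0.39], 1], [[-4, -2, 0.8], [0, 0, -0.52], 1], [[-5, -2.6, 1.0], [0, 0, -0.651], 1]])

```text
time_s: 0.6
ee_pos: [0.3765, 0.3462, 0.2633]
tool_rot: [-0.116, 0.993, -0.0, -0.0]
ft_force: [0.6, 0.2, 0.1]
grip_width: 0.0852
gripper_force: 0.0
```

```bash
python3 - <<'E'
from h import *
print(tool()[0],delta([.4844,.2033,.22],np.pi/2+.2275))
E
```

```text
[0.37649058 0.34620934 0.26333614] [array([-1.806, -4.097,  1.083]), np.float64(1.802), ('rz', np.float64(0.004))]
```

Request:
apply_moves(moves=[[[-0.5, -1, 0.3], [0, 0, 0], 1], [[-1, -2, 0.6], [0, 0, 0], 1], [[-1.5, -3, 0.9], [0, 0, 0], 1], [[-1.8, -4.1, 1.08], [0, 0, 0.004], 1], [[-1.8, -4.1, 1.08], [0, 0, 0.004], 1]])

```text
time_s: 1.1
ee_pos: [0.4845, 0.1995, 0.2192]
tool_rot: [-0.107, 0.994, -0.001, -0.001]
ft_force: [0.5, -0.9, 0.3]
grip_width: 0.0853
gripper_force: 0.0
```

```bash
python3 - <<'E'
from h import *
c=cam('wrist'); i=vision.read_camera('wrist'); cv2.imwrite('pics/w1.png',i)
print(tool()[0],tool()[1].as_quat(), c, -c[2].T@c[3])
for b in blobs(i,[8,120,100],[25,255,255],200,close=9): print('amber',b.reshape(-1,2).mean(0).round(),*[np.round(v,4) for v in rect(c,b,.09)])
for b in blobs(i,[172,130,80],[6,255,255],100): print('red',b.reshape(-1,2).mean(0).round(),*[np.round(v,4) for v in rect(c,b,.044)])
E
```

```text
[0.48329982 0.20139098 0.21968115] [-1.08061660e-01  9.94143638e-01 -1.42919779e-04 -1.04121729e-03] (array([[330.46512077,   0.        , 252.39461996],
       [  0.        , 330.46512077, 189.44624485],
       [  0.        ,   0.        ,   1.        ]]), array([-0.05898513,  0.        ,  0.        ,  0.        ,  0.        ]), array([[-2.12653086e-01,  9.77127489e-01, -7.32111850e-04],
       [ 9.30539453e-01,  2.02742572e-01,  3.04945529e-01],
       [ 2.98119089e-01,  6.41663488e-02, -9.52369513e-01]]), array([-0.0917709 , -0.50472647,  0.14153665])) [0.40795775 0.18291952 0.28864208]
amber [ 26. 108.] [0.4485 0.0495] 2.8161 [38.523  57.4525]
amber [260. 322.] [0.5704 0.2247] 0.2273 [39.6398 59.7748]
amber [168. 333.] [0.593  0.1531] 0.2286 [32.1479 70.4721]
amber [348. 328.] [0.5606 0.292 ] 0.2309 [17.601  70.1262]
red [357. 195.] [0.4718 0.2811] 0.2283 [19.7809 36.7857]
red [161. 197.] [0.5064 0.1303] 0.2299 [19.5359 36.7284]
red [259. 196.] [0.4891 0.2058] 0.2144 [15.9647 36.4054]
red [23. 98.] [0.4525 0.019 ] 2.7036 [18.5907 22.9142]
red [155. 324.] [0.6299 0.1414] 2.8754 [19.9378 31.151 ]
red [502. 318.] [0.5571 0.4581] 1.1072 [18.2803 45.3276]
red [462. 146.] [0.4155 0.3473] 2.2458 [16.0577 20.3684]
red [431. 380.] [0.6402 0.4177] 1.7286 [12.0839 29.7203]
```

View pics/w1.png

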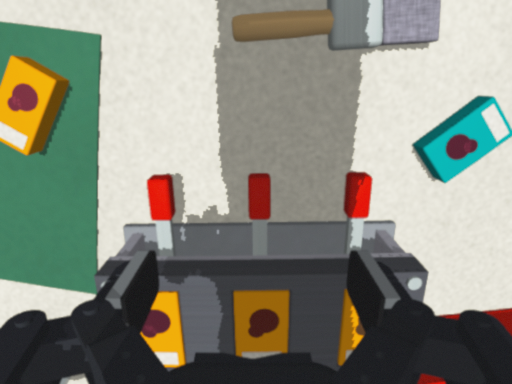

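The wrist view shows the three red grips at (161,197), (259,196) and (357,195), the mould with amber blocks below them, and block d at (26,108). Grip 1 measures (.4891,.2058), which agrees with the top view.

```bash
python3 - <<'E'
from h import *
print(tool()[0],tool()[1].as_quat(),delta([.4833,.2044,.10],np.pi/2+.2275))
E
```

```text
[0.48329982 0.20139098 0.21968115] [-1.08061660e-01  9.94143638e-01 -1.42919779e-04 -1.04121729e-03] [array([-0.022,  0.074,  2.992]), np.float64(1.787), ('rz', np.float64(-0.011))]
```

Request:
apply_moves(moves=[[[0, 0.05, 1], [0, 0, -0.01], 0.1], [[0, 0.05, 2], [0, 0, -0.01], 0.1], [[0, 0.05, 2.5], [0, 0, -0.01], 0.1], [[0, 0.05, 2.5], [0, 0, -0.01], 0.1], [[0, 0.05, 2.5], [0, 0, -0.01], 0.1]])

```text
time_s: 1.65
ee_pos: [0.4817, 0.2067, 0.1212]
tool_rot: [-0.116, 0.993, 0.0, -0.0]
ft_force: [0.4, -0.3, 0.6]
grip_width: 0.0469
gripper_force: 0.0
```

```bash
python3 - <<'E'
from h import *
print(tool()[0],tool()[1].as_quat(),delta([.4833,.2044,.10],np.pi/2+.2275))
E
```

```text
[0.48170656 0.20672354 0.12118926] [-1.16303708e-01  9.93213656e-01  1.06444114e-04 -2.65910786e-04] [array([-0.026, -0.066,  0.53 ]), np.float64(1.804), ('rz', np.float64(0.006))]
```

Request:
apply_moves(moves=[[[-0.025, -0.065, 0.3], [0, 0, 0.006], 0.1], [[-0.025, -0.065, 0.53], [0, 0, 0.006], 0.1], [[-0.025, -0.065, 0.53], [0, 0, 0.006], -1], [[-0.025, -0.065, 0.53], [0, 0, 0.006], -1], [[-0.025, -0.065, 0.53], [0, 0, 0.006], -1]], force=60)

```text
time_s: 2.15
ee_pos: [0.4834, 0.2041, 0.0998]
tool_rot: [-0.113, 0.994, 0.001, -0.0]
ft_force: [-1.3, 3.3, -0.7]
grip_width: 0.0166
gripper_force: 59.2
```

Request:
apply_moves(moves=[[[0, 0, 0], [0, 0, 0], -1], [[0, 0, -0.15], [0, 0, 0], -1], [[0, 0, -0.3], [0, 0, 0], -1], [[0, 0, -0.45], [0, 0, 0], -1], [[0, 0, -0.45], [0, 0, 0], -1]])

```text
time_s: 2.65
ee_pos: [0.4835, 0.2041, 0.117]
tool_rot: [-0.113, 0.994, 0.001, -0.0]
ft_force: [0.1, 5.5, -7.6]
grip_width: 0.0159
gripper_force: 64.9
```

```bash
python3 - <<'E'
from h import *
i=vision.read_camera('wrist'); cv2.imwrite('pics/w2.png',i)
print(tool()[0],tool()[1].as_quat(),monitor.get_obs()['ft_force'])
E
```

```text
[0.4834812  0.20408129 0.11698771] [-1.12873639e-01  9.93609019e-01  7.45660306e-04 -3.20860460e-04] [ 0.87593874  5.24865293 -6.92976867]
```

View pics/w2.png

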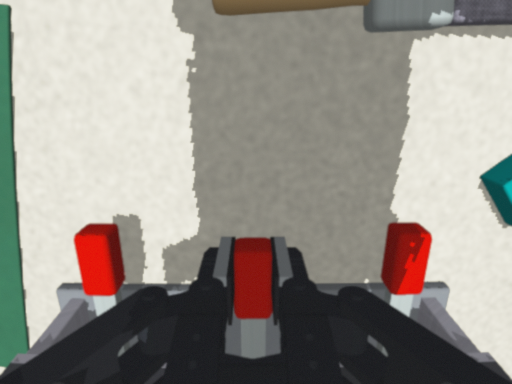

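The wrist view shows grip 1 (253,278) held between the fingers and lifted 17 mm with about 7 N. Next are rods 0 and 2.

Request:
apply_moves(moves=[[[0, 0, 0], [0, 0, 0], 0.1], [[0, 0, 0], [0, 0, 0], 0.1], [[0, 0, -0.9], [0, 0, 0], 0.1], [[0, -1, -0.9], [0, 0, 0], 0.1], [[0, -2, -0.9], [0, 0, 0], 0.1]])

```text
time_s: 3.2
ee_pos: [0.503, 0.1252, 0.1555]
tool_rot: [-0.114, 0.993, -0.001, 0.002]
ft_force: [0.3, -0.1, -0.6]
grip_width: 0.0473
gripper_force: 0.0
```

Request:
apply_moves(moves=[[[0, 0, 0], [0, 0, 0], 0.1], [[0, 0, 0], [0, 0, 0], 0.1], [[0, 0, 0.6], [0, 0, 0], 0.1], [[0, 0, 0.6], [0, 0, 0], 0.1], [[0, 0, 0.6], [0, 0, 0], 0.1]])

```text
time_s: 3.7
ee_pos: [0.5009, 0.1262, 0.1294]
tool_rot: [-0.113, 0.994, 0.0, -0.001]
ft_force: [0.3, 0.4, -0.3]
grip_width: 0.047
gripper_force: 0.0
```

```bash
python3 - <<'E'
from h import *
g=np.array([.4891,.2058]); y=np.array([-.2255,.9742]); x=np.array([.9742,.2255])
t=g-.08*y-.006*x
print(t,tool()[0],delta([*t,.10],np.pi/2+.2275))
E
```

```text
[0.5012948 0.126511 ] [0.50085997 0.12617293 0.12942797] [array([-0.014,  0.006,  0.736]), np.float64(1.798), ('rz', np.float64(-0.0))]
```

Request:
apply_moves(moves=[[[0, 0, 0.5], [0, 0, 0], 0.1], [[0, 0, 0.73], [0, 0, 0], 0.1], [[0, 0, 0.73], [0, 0, 0], -1], [[0, 0, 0.73], [0, 0, 0], -1], [[0, 0, 0.73], [0, 0, 0], -1]])

```text
time_s: 4.2
ee_pos: [0.5015, 0.1262, 0.1011]
tool_rot: [-0.113, 0.994, 0.001, 0.0]
ft_force: [-2.2, 2.4, 1.2]
grip_width: 0.0165
gripper_force: 59.3
```

Request:
apply_moves(moves=[[[0, 0, 0], [0, 0, 0], -1], [[0, 0, -0.15], [0, 0, 0], -1], [[0, 0, -0.3], [0, 0, 0], -1], [[0, 0, -0.45], [0, 0, 0], -1], [[0, 0, -0.45], [0, 0, 0], -1]])

```text
time_s: 4.7
ee_pos: [0.5015, 0.1261, 0.1182]
tool_rot: [-0.113, 0.994, 0.001, -0.0]
ft_force: [0.2, 5.7, -6.3]
grip_width: 0.0164
gripper_force: 64.2
```

Request:
apply_moves(moves=[[[0, 0, 0], [0, 0, 0], 0.1], [[0, 0, 0], [0, 0, 0], 0.1], [[0, 0, -0.9], [0, 0, 0], 0.1], [[0, 1, -0.9], [0, 0, 0], 0.1], [[0, 2, -0.9], [0, 0, 0], 0.1]])

```text
time_s: 5.2
ee_pos: [0.4855, 0.2033, 0.1564]
tool_rot: [-0.111, 0.994, -0.0, 0.002]
ft_force: [-0.3, 0.6, 0.1]
grip_width: 0.0467
gripper_force: 0.0
```

Request:
apply_moves(moves=[[[0, 1, 0], [0, 0, 0], 0.1], [[0, 2, 0], [0, 0, 0], 0.1], [[0, 2, 0], [0, 0, 0], 0.1], [[0, 2, 0.6], [0, 0, 0], 0.1], [[0, 2, 0.6], [0, 0, 0], 0.1]])

```text
time_s: 5.7
ee_pos: [0.4646, 0.2805, 0.1286]
tool_rot: [-0.113, 0.994, -0.001, -0.002]
ft_force: [-1.5, -0.8, -1.2]
grip_width: 0.0474
gripper_force: 0.0
```

```bash
python3 - <<'E'
from h import *
g=np.array([.4891,.2058]); y=np.array([-.2255,.9742]); x=np.array([.9742,.2255])
t=g+.08*y-.006*x
print(t,tool()[0],delta([*t,.10],np.pi/2+.2275))
E
```

```text
[0.4652148 0.282383 ] [0.46462782 0.28045531 0.12860841] [array([-0.028,  0.045,  0.715]), np.float64(1.796), ('rz', np.float64(-0.002))]
```

Request:
apply_moves(moves=[[[0, 0.02, 0.5], [0, 0, 0], 0.1], [[0, 0.02, 0.72], [0, 0, 0], 0.1], [[0, 0.02, 0.72], [0, 0, 0], -1], [[0, 0.02, 0.72], [0, 0, 0], -1], [[0, 0.02, 0.72], [0, 0, 0], -1]])

```text
time_s: 6.2
ee_pos: [0.4658, 0.2823, 0.1024]
tool_rot: [-0.113, 0.994, 0.0, 0.0]
ft_force: [-0.8, 0.4, 0.1]
grip_width: 0.0163
gripper_force: 60.5
```

Request:
apply_moves(moves=[[[0, 0, 0], [0, 0, 0], -1], [[0, 0, -0.15], [0, 0, 0], -1], [[0, 0, -0.3], [0, 0, 0], -1], [[0, 0, -0.45], [0, 0, 0], -1], [[0, 0, -0.45], [0, 0, 0], -1]])

```text
time_s: 6.7
ee_pos: [0.4658, 0.2823, 0.1196]
tool_rot: [-0.113, 0.994, 0.0, 0.0]
ft_force: [2.6, 3.1, -9.8]
grip_width: 0.016
gripper_force: 65.2
```

Request:
apply_moves(moves=[[[0, 0, 0], [0, 0, 0], 0.1], [[0, 0, 0], [0, 0, 0], 0.1], [[0, 0, -1], [0, 0, 0], 0.4], [[0, 0, -2], [0, 0, 0], 0.4], [[-0.4, 0, -2.1], [0, 0, 0], 0.4]])

```text
time_s: 7.2
ee_pos: [0.4823, 0.2866, 0.2099]
tool_rot: [-0.113, 0.994, 0.001, 0.004]
ft_force: [0.5, -0.3, -0.5]
grip_width: 0.0599
gripper_force: 0.0
```

Request:
apply_moves(moves=[[[-1, 0, 0], [0, 0, 0], 0.4], [[-1.9, 0, 0], [0, 0, 0], 0.4], [[-1.9, 0, 0], [0, 0, 0], 0.4], [[-1.9, 0, 0], [0, 0, 0], 0.4], [[-1.9, 0, 0], [0, 0, 0], 0.4]])

```text
time_s: 7.7
ee_pos: [0.5542, 0.3025, 0.2038]
tool_rot: [-0.113, 0.994, -0.0, -0.001]
ft_force: [0.1, -0.0, -1.0]
grip_width: 0.0597
gripper_force: 0.0
```

```bash
python3 - <<'E'
from h import *
P=np.array([.5748,.2257]); y=np.array([-.2255,.9742]); x=np.array([.9742,.2255])
t=P+.08*y
print(t,tool()[0],delta([*t,.163],np.pi/2+.2275))
i=vision.read_camera('top'); c=cam('top'); w=vision.read_camera('wrist'); 
for b in blobs(i,[8,120,120],[25,255,255],60,close=5): print(*[np.round(v,4) for v in rect(c,b,.106)])
cv2.imwrite('pics/m3.png',np.vstack([cv2.resize(i[130:290,100:300],None,fx=2,fy=2),cv2.resize(w,(400,280))]))
E
```

```text
[0.55676  0.303636] [0.55422365 0.30253102 0.20380672] [array([-0.069,  0.013,  1.02 ]), np.float64(1.797), ('rz', np.float64(-0.001))]
[0.5929 0.1478] 0.232 [38.108  67.7122]
[0.5748 0.2254] 0.209 [37.8199 67.487 ]
[0.4574 0.0037] 2.8156 [35.0462 62.6059]
```

View pics/m3.png

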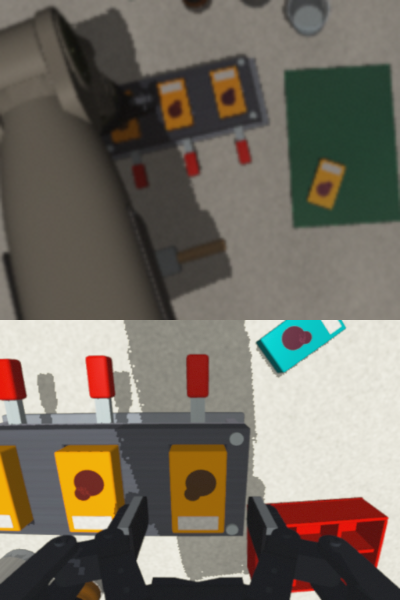

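The picture shows all blocks standing proud and the fingers straddling block c, at about (198,490) in the stacked picture.

Request:
apply_moves(moves=[[[-0.06, 0.01, 0.6], [0, 0, 0], 0.4], [[-0.06, 0.01, 0.9], [0, 0, 0], 0.4], [[-0.06, 0.01, 1.02], [0, 0, 0], 0.4], [[-0.06, 0.01, 1.02], [0, 0, 0], 0.4], [[-0.06, 0.01, 1.02], [0, 0, 0], 0.0]])

```text
time_s: 8.3
ee_pos: [0.5576, 0.3038, 0.1634]
tool_rot: [-0.113, 0.994, 0.0, 0.0]
ft_force: [0.8, -0.1, 0.4]
grip_width: 0.0466
gripper_force: 0.0
```

Request:
apply_moves(moves=[[[0, 0, 0], [0, 0, 0], -1], [[0, 0, 0], [0, 0, 0], -1], [[0, 0, 0], [0, 0, 0], -1]])

```text
time_s: 8.6
ee_pos: [0.558, 0.3039, 0.1637]
tool_rot: [-0.113, 0.994, 0.0, 0.001]
ft_force: [-0.2, -0.5, 3.1]
grip_width: 0.0381
gripper_force: 62.9
```

```bash
python3 - <<'E'
from h import *
P=np.array([.5748,.2257]); y=np.array([-.2255,.9742]); x=np.array([.9742,.2255])
t=P+.08*y
print(t,tool()[0],delta([*t,.163],np.pi/2+.2275)); o=monitor.get_obs(); print(o['ft_force'])
cv2.imwrite('pics/w4.png',vision.read_camera('wrist'))
E
```

```text
[0.55676  0.303636] [0.55796235 0.30390623 0.16367657] [array([0.031, 0.   , 0.017]), np.float64(1.796), ('rz', np.float64(-0.002))]
[-0.22590928 -0.4712586   3.12966481]
```

View pics/w4.png

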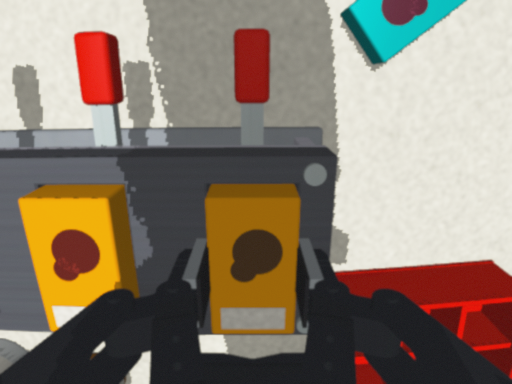

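The wrist view shows block c held squarely between the pads, with its top at about (255,255). I'll lift it and carry it to the tower.

Request:
apply_moves(moves=[[[0, 0, -0.6], [0, 0, 0], -1], [[0, 0, -1.6], [0, 0, 0], -1], [[0, 0, -2.6], [0, 0, 0], -1], [[0.1, -0.6, -3.4], [0, 0, 0], -1], [[0.3, -1.5, -3.4], [0, 0, 0], -1]])

```text
time_s: 9.15
ee_pos: [0.5612, 0.2441, 0.3043]
tool_rot: [-0.114, 0.993, 0.001, 0.005]
ft_force: [0.4, -0.8, -0.6]
grip_width: 0.0383
gripper_force: 62.7
```

Request:
apply_moves(moves=[[[0.22, -1.15, 0], [0, 0, 0], -1], [[0.44, -2.3, 0], [0, 0, 0], -1], [[0.66, -3.45, 0], [0, 0, 0], -1], [[0.88, -4.6, 0], [0, 0, 0], -1], [[1.1, -5.7, 0], [0, 0, 0], -1]])

```text
time_s: 9.65
ee_pos: [0.5672, 0.0086, 0.2988]
tool_rot: [-0.113, 0.994, -0.0, 0.0]
ft_force: [-0.6, -0.0, -0.9]
grip_width: 0.0385
gripper_force: 62.7
```

Request:
apply_moves(moves=[[[0.2, -1.1, 0], [0, 0, 0.05], -1], [[0.4, -2.2, 0], [0, 0, 0.1], -1], [[0.6, -3.3, 0], [0, 0, 0.15], -1], [[0.8, -4.2, 0], [0, 0, 0.2], -1], [[0.9, -4.5, 0], [0, 0, 0.236], -1]])

```text
time_s: 10.15
ee_pos: [0.5725, -0.1767, 0.2983]
tool_rot: [0.008, 1.0, -0.0, -0.0]
ft_force: [0.3, 0.2, -0.7]
grip_width: 0.0383
gripper_force: 62.6
```

```bash
python3 - <<'E'
from h import *
print(tool()[0],delta([.577,-.2165,.28],np.pi/2-.01)); 
c=cam('wrist');i=vision.read_camera('wrist');cv2.imwrite('pics/w5.png',i)
for b in blobs(i,[55,120,50],[85,255,255],100): print('btn',b.reshape(-1,2).mean(0).round(),*[np.round(v,4) for v in rect(c,b,.037)])
for b in blobs(i,[8,120,100],[25,255,255],200,close=9): print('amber',b.reshape(-1,2).mean(0).round(),*[np.round(v,4) for v in rect(c,b,tool()[0][2]-.0577)])
E
```

```text
[ 0.57248584 -0.1766681   0.29827704] [array([-0.129, -0.993,  0.458]), np.float64(1.555), ('rz', np.float64(-0.006))]
btn [343.  69.] [ 0.5019 -0.0769] 0.0051 [ 83.8541 161.2468]
btn [437. 175.] [0.58   0.0064] 0.0534 [67.3696 98.1352]
btn [ 79. 172.] [ 0.5782 -0.3587] 2.2601 [28.5045 32.3859]
amber [251. 257.] [ 0.5698 -0.1785] 3.1247 [43.1081 74.1745]
amber [428.  49.] [ 0.4824 -0.111 ] 2.8226 [17.1061 26.2671]
```

View pics/w5.png

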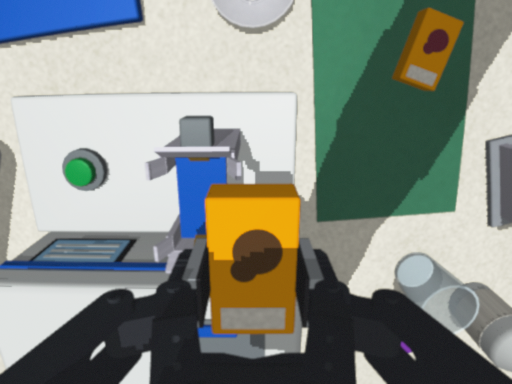

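The wrist view shows block c well held and centred (251,257), the blue follower behind it with its left edge at about col 178, the button at (79,172) and block d at (428,49). I'll refine the tower axis and yaw from edges.

```bash
python3 - <<'E'
from h import *
def p(c,u,z): return onz(c,u,z)[:,:2].round(4).tolist()
c=cam('top'); i=cv2.imread('pics/top0.png')
f=lambda u,v:(300+u/6-.4,90+v/4.8-.4)
print('case front edge',p(c,[f(65,300),f(655,303)],.125),'case back',p(c,[f(62,66),f(665,68)],.125))
print('deck front',p(c,[f(38,571),f(608,577)],.025),'deck back',p(c,[f(38,340)],.025))
b=[b for b in blobs(i,[105,120,60],[125,255,255],40) if 330<b[:,0,0].mean()<345 and b[:,0,1].mean()>160][0]
q=b.reshape(-1,2); print('foll px',q.min(0),q.max(0)); 
for r in (170,175,180,185,190): print(r,q[q[:,1]==r][:,0].tolist())
print(p(c,[(q[:,0].min()-.5,180),(q[:,0].max()+.5,180),(339,q[:,1].min()-.5),(339,q[:,1].max()+.5)],.125))
w=cam('wrist'); iw=cv2.imread('pics/w5.png')
m=[b for b in blobs(iw,[105,120,60],[125,255,255],200) if 170<b[:,0,0].mean()<240]
for b in m:
    q=b.reshape(-1,2); print('wf',q.min(0),q.max(0),cv2.contourArea(b))
    for r in (165,170,175,180,200,220): print(r,sorted(q[q[:,1]==r][:,0].tolist()))
print('wdeck',p(w,[(14,97),(297,92)],.025)); print('wfoll',p(w,[(178,170),(227,170),(200,157)],.125))
print('pos of gray end wall top',p(w,[(158,149),(241,149)],.159),p(w,[(180,117),(213,117)],.1))
E
```

```text
case front edge [[0.6589, -0.1358], [0.6564, -0.4225]] case back [[0.8048, -0.1366], [0.8027, -0.4328]]
deck front [[0.5, -0.1323], [0.4955, -0.4264]] deck back [[0.651, -0.1346]]
foll px [332 169] [345 191]
170 [333, 345, 341, 340, 339, 338, 337, 336]
175 [333, 344]
180 [333, 344]
185 [332, 344]
190 [333, 337, 338, 339, 340, 341, 345]
[[0.5767, -0.1957], [0.5766, -0.2363], [0.6104, -0.2182], [0.5431, -0.2167]]
wf [175 157] [226 237] 2469.0
165 [176, 225]
170 [177, 225]
175 [177, 225]
180 [178, 226]
200 [179, 203]
220 [180, 204]
wf [197 325] [236 337] 204.5
165 []
170 []
175 []
180 []
200 []
220 []
wdeck [[0.4991, -0.4224], [0.5025, -0.131]]
wfoll [[0.5554, -0.233], [0.5561, -0.1958], [0.5457, -0.2156]]
pos of gray end wall top [[0.5326, -0.2367], [0.5337, -0.1834]] [[0.5181, -0.2337], [0.5187, -0.2073]]
```

```bash
python3 - <<'E'
from h import *
print(delta([.5775,-.2147,.27],np.pi/2-.011)); 
c=cam('wrist'); z=tool()[0][2]-.0577
print(onz(c,[(207,197),(299,197),(211,333),(296,333)],z).round(4))
E
```

```text
[array([-0.148, -0.942,  0.706]), np.float64(1.553), ('rz', np.float64(-0.007))]
[[ 0.5377 -0.1947  0.2405]
 [ 0.5384 -0.1572  0.2405]
 [ 0.6063 -0.1971  0.2405]
 [ 0.607  -0.1566  0.2405]]
```

Request:
apply_moves(moves=[[[-0.14, -0.5, 0.2], [0, 0, -0.006], -1], [[-0.14, -0.94, 0.5], [0, 0, -0.006], -1], [[-0.14, -0.94, 0.7], [0, 0, -0.006], -1], [[-0.14, -0.94, 0.7], [0, 0, -0.006], -1], [[-0.14, -0.94, 0.7], [0, 0, -0.006], -1]])

```text
time_s: 10.7
ee_pos: [0.5775, -0.2095, 0.2704]
tool_rot: [0.002, 1.0, 0.001, -0.001]
ft_force: [0.4, 0.1, 0.1]
grip_width: 0.0385
gripper_force: 62.6
```

```bash
python3 - <<'E'
from h import *
print(tool()[0],delta([.5775,-.2147,.22],np.pi/2-.011)); 
c=cam('wrist');i=vision.read_camera('wrist');cv2.imwrite('pics/w6.png',cv2.resize(i[60:300,110:390],None,fx=2.4,fy=2.4))
for b in blobs(i,[55,120,50],[85,255,255],100): print('btn',b.reshape(-1,2).mean(0).round(),*[np.round(v,4) for v in rect(c,b,.037)])
E
```

```text
[ 0.57753224 -0.20949247  0.27036008] [array([-1.000e-03, -1.320e-01,  1.259e+00]), np.float64(1.567), ('rz', np.float64(0.007))]
btn [471. 168.] [0.584  0.0167] 2.5944 [ 77.1202 158.1514]
btn [377.  50.] [ 0.4819 -0.0897] 0.0261 [ 64.1556 102.9808]
btn [ 97. 172.] [ 0.5782 -0.3582] 2.0046 [28.9408 32.4   ]
```

View pics/w6.png

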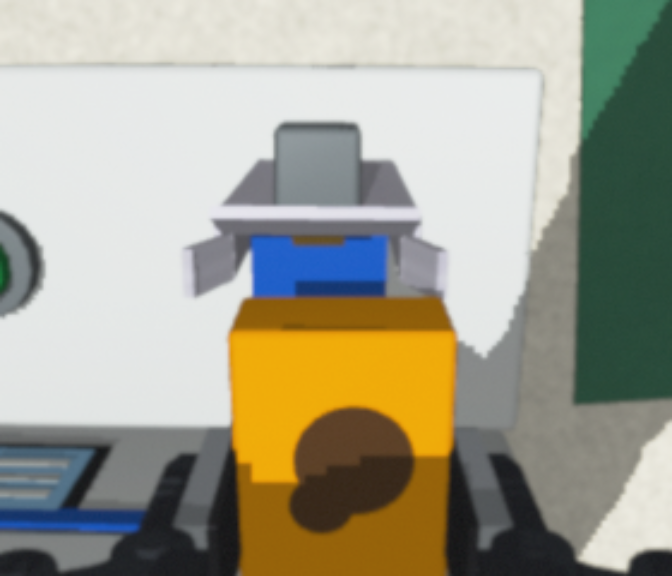

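```bash
python3 - <<'E'
from h import *
c=cam('wrist'); p,_=tool(); print(p, delta([.5775,-.2147,.22],np.pi/2-.011))
f=lambda u,v:(110+u/2.4-.3,60+v/2.4-.3)
print('foll',onz(c,[f(252,265),f(387,265),f(320,237)],.125).round(4).tolist())
print('flare',onz(c,[f(212,213),f(420,213)],.159).round(4).tolist())
print('lips',onz(c,[f(184,270),f(447,270)],.159).round(4).tolist())
print('blk',onz(c,[f(232,335),f(454,335)],p[2]-.0577).round(4).tolist())
E
```

```text
[ 0.57780312 -0.20956878  0.27094896] [array([ 0.007, -0.129,  1.274]), np.float64(1.568), ('rz', np.float64(0.008))]
foll [[0.555, -0.2346, 0.125], [0.5551, -0.1968, 0.125], [0.547, -0.2154, 0.125]]
flare [[0.5337, -0.2394, 0.159], [0.5339, -0.1913, 0.159]]
lips [[0.5473, -0.2468, 0.159], [0.5476, -0.1845, 0.159]]
blk [[0.5444, -0.2281, 0.2132], [0.5446, -0.1903, 0.2132]]
```

Request:
apply_moves(moves=[[[0, -0.16, 0.2], [0, 0, 0.008], -1], [[0, -0.16, 0.5], [0, 0, 0.008], -1], [[0, -0.16, 0.7], [0, 0, 0.008], -1], [[0, -0.16, 0.7], [0, 0, 0.008], -1], [[0, -0.16, 0.7], [0, 0, 0.008], -1]])

```text
time_s: 11.25
ee_pos: [0.5776, -0.2168, 0.2422]
tool_rot: [0.006, 1.0, 0.0, -0.0]
ft_force: [0.0, -0.0, -0.5]
grip_width: 0.0385
gripper_force: 62.6
```

```bash
python3 - <<'E'
from h import *
print(tool()[0],delta([.5775,-.216,.225],np.pi/2-.011))
E
```

```text
[ 0.57756089 -0.21683313  0.24222491] [array([0.001, 0.021, 0.431]), np.float64(1.559), ('rz', np.float64(-0.001))]
```

Request:
apply_moves(moves=[[[0, 0.02, 0.2], [0, 0, 0], -1], [[0, 0.02, 0.35], [0, 0, 0], -1], [[0, 0.02, 0.5], [0, 0, 0], -1], [[0, 0.02, 0.5], [0, 0, 0], -1]])

```text
time_s: 11.65
ee_pos: [0.5773, -0.2159, 0.2215]
tool_rot: [0.006, 1.0, 0.001, -0.001]
ft_force: [0.4, 0.6, -0.2]
grip_width: 0.0386
gripper_force: 62.6
```

Request:
apply_moves(moves=[[[0, 0, 0.1], [0, 0, 0], -1], [[0, 0, 0.2], [0, 0, 0], -1], [[0, 0, 0.3], [0, 0, 0], -1], [[0, 0, 0.3], [0, 0, 0], -1]])

```text
time_s: 12.05
ee_pos: [0.5783, -0.2166, 0.2114]
tool_rot: [0.006, 1.0, -0.001, 0.001]
ft_force: [0.1, -0.9, 3.1]
grip_width: 0.0382
gripper_force: 63.1
```

Request:
apply_moves(moves=[[[0, 0, 0.1], [0, 0, 0], -1], [[0, 0, 0.2], [0, 0, 0], -1], [[0, 0, 0.3], [0, 0, 0], -1], [[0, 0, 0.4], [0, 0, 0], -1], [[0, 0, 0.4], [0, 0, 0], -1]])

```text
time_s: 12.55
ee_pos: [0.5785, -0.2167, 0.1955]
tool_rot: [0.006, 1.0, -0.001, 0.001]
ft_force: [0.9, -1.7, 2.7]
grip_width: 0.0384
gripper_force: 63.2
```

Request:
apply_moves(moves=[[[0, 0, 0.1], [0, 0, 0], -1], [[0, 0, 0.2], [0, 0, 0], -1], [[0, 0, 0.3], [0, 0, 0], -1], [[0, 0, 0.3], [0, 0, 0], -1]])

```text
time_s: 12.95
ee_pos: [0.5785, -0.2167, 0.1833]
tool_rot: [0.006, 1.0, -0.001, 0.001]
ft_force: [0.1, -0.5, 4.5]
grip_width: 0.0383
gripper_force: 63.2
```

Request:
apply_moves(moves=[[[0, 0, 0.08], [0, 0, 0], -1], [[0, 0, 0.15], [0, 0, 0], -1], [[0, 0, 0.15], [0, 0, 0], -1], [[0, 0, 0.15], [0, 0, 0], -1]])

```text
time_s: 13.35
ee_pos: [0.5784, -0.2167, 0.1772]
tool_rot: [0.006, 1.0, -0.0, 0.001]
ft_force: [1.5, -3.0, 4.4]
grip_width: 0.0387
gripper_force: 63.3
```

```bash
python3 - <<'E'
from h import *
o=monitor.get_obs(); print(tool()[0],o['ft_force'])
i=vision.read_camera('wrist');cv2.imwrite('pics/w7.png',i)
E
```

```text
[ 0.57844314 -0.21665542  0.1772022 ] [ 1.4865295  -2.97780073  4.397171  ]
```

View pics/w7.png

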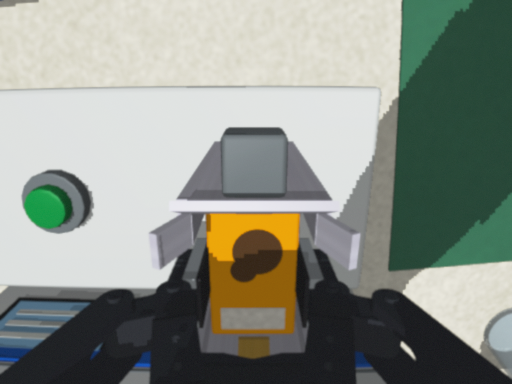

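The wrist view shows the block inside the tower, with its top at (253,270) and the brass catch at (253,346). I'll press a little deeper, release, rise and check.

Request:
apply_moves(moves=[[[0, 0.02, 0.06], [0, 0, 0], -1], [[0, 0.02, 0.1], [0, 0, 0], -1], [[0, 0.02, 0.1], [0, 0, 0], -1], [[0, 0.02, 0.1], [0, 0, 0], 0.2], [[0, 0.02, 0.1], [0, 0, 0], 0.2]])

```text
time_s: 13.9
ee_pos: [0.5766, -0.2144, 0.1715]
tool_rot: [0.006, 1.0, 0.001, -0.002]
ft_force: [-0.0, -0.1, 0.5]
grip_width: 0.0512
gripper_force: 0.0
```

Request:
apply_moves(moves=[[[0, 0, 0], [0, 0, 0], 0.2], [[0, 0, -1], [0, 0, 0], 0.2], [[0, 0, -2], [0, 0, 0], 0.2], [[0, 0, -2], [0, 0, 0], 0.2], [[0, 0, -2], [0, 0, 0], 0.2]])

```text
time_s: 14.4
ee_pos: [0.5781, -0.2154, 0.2535]
tool_rot: [0.006, 1.0, -0.0, 0.001]
ft_force: [-0.2, 0.1, -1.3]
grip_width: 0.0509
gripper_force: 0.0
```

```bash
python3 - <<'E'
from h import *
o=monitor.get_obs(); print(tool()[0],o['ft_force'])
i=vision.read_camera('wrist');cv2.imwrite('pics/w8.png',i)
c=cam('wrist')
for b in blobs(i,[8,120,100],[25,255,255],200,close=9)[:4]: print('amber',b.reshape(-1,2).mean(0).round(),[rect(c,b,z) for z in (.1255,.13)])
E
```

```text
[ 0.57807479 -0.21536909  0.25351044] [-0.15540993  0.13127415 -1.3255053 ]
amber [252. 215.] [(array([ 0.58345752, -0.21500253]), np.float32(3.1310894), array([39.23720169, 76.70136261])), (array([ 0.58152124, -0.21498225]), np.float32(3.1310894), array([38.33650208, 74.94056702]))]
amber [489.  43.] [(array([ 0.47560873, -0.07492735]), np.float32(2.839099), array([35.19880295, 46.0910759 ])), (array([ 0.47614825, -0.0781226 ]), np.float32(2.839099), array([34.3907814 , 45.03303909]))]
```

View pics/w8.png

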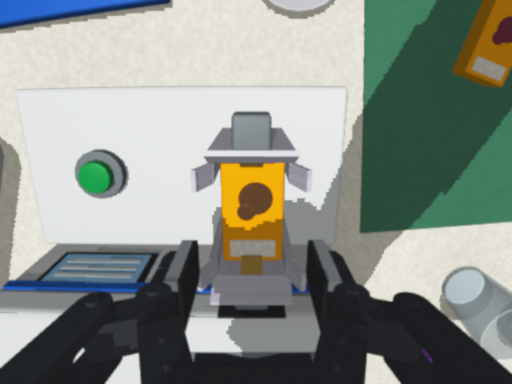

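The view shows block 1 caught, with catches over both ends at (262,164) and (251,265), and level. Next is block a in pocket 0.

```bash
python3 - <<'E'
from h import *
print(delta([.594,.1481,.2535],np.pi/2+.2275))
E
```

```text
[array([-0.304,  9.084, -0.028]), np.float64(1.559), ('rz', np.float64(-0.239))]
```

Request:
apply_moves(moves=[[[0, 1.1, 0], [0, 0, 0], 0.4], [[0, 2.2, 0], [0, 0, 0], 0.4], [[0, 3.3, 0], [0, 0, 0], 0.4], [[0, 4.4, 0], [0, 0, 0], 0.4], [[0, 5.5, 0], [0, 0, 0], 0.4]])

```text
time_s: 14.95
ee_pos: [0.5791, 0.0064, 0.2506]
tool_rot: [0.006, 1.0, 0.0, -0.002]
ft_force: [0.9, -0.6, -0.7]
grip_width: 0.0593
gripper_force: 0.0
```

Request:
apply_moves(moves=[[[-0.1, 1.1, 0], [0, 0, -0.06], 0.4], [[-0.2, 2.2, 0], [0, 0, -0.12], 0.4], [[-0.3, 3.2, 0], [0, 0, -0.18], 0.4], [[-0.3, 3.58, 0.7], [0, 0, -0.239], 0.4], [[-0.3, 3.58, 1.2], [0, 0, -0.239], 0.4]])

```text
time_s: 15.45
ee_pos: [0.5928, 0.1505, 0.2017]
tool_rot: [-0.116, 0.993, 0.0, -0.002]
ft_force: [-0.6, 0.4, -0.3]
grip_width: 0.0599
gripper_force: 0.0
```

Request:
apply_moves(moves=[[[0, 0, 0], [0, 0, 0], 0.4], [[0, 0, 0], [0, 0, 0], 0.4]])

```text
time_s: 15.65
ee_pos: [0.5932, 0.1474, 0.2033]
tool_rot: [-0.113, 0.994, 0.0, -0.002]
ft_force: [0.6, 0.0, 0.7]
grip_width: 0.0597
gripper_force: 0.0
```

```bash
python3 - <<'E'
from h import *
print(tool()[0],delta([.594,.1481,.163],np.pi/2+.2275))
E
```

```text
[0.59324324 0.14742687 0.20333847] [array([-0.026,  0.012,  1.008]), np.float64(1.797), ('rz', np.float64(-0.001))]
```

Request:
apply_moves(moves=[[[-0.02, 0.01, 0.6], [0, 0, 0], 0.4], [[-0.02, 0.01, 0.9], [0, 0, 0], 0.4], [[-0.02, 0.01, 1.0], [0, 0, 0], 0.4], [[-0.02, 0.01, 1.0], [0, 0, 0], 0], [[-0.02, 0.01, 1.0], [0, 0, 0], -1]])

```text
time_s: 16.15
ee_pos: [0.5954, 0.148, 0.1657]
tool_rot: [-0.113, 0.994, 0.0, 0.001]
ft_force: [-0.1, 1.0, -1.0]
grip_width: 0.0385
gripper_force: 62.0
```

Request:
apply_moves(moves=[[[0, 0, 0], [0, 0, 0], -1], [[0, 0, 0], [0, 0, 0], -1], [[0, 0, -0.6], [0, 0, 0], -1], [[0, 0, -1.6], [0, 0, 0], -1], [[0, 0, -2.5], [0, 0, 0], -1]])

```text
time_s: 16.65
ee_pos: [0.5948, 0.1482, 0.2661]
tool_rot: [-0.113, 0.994, 0.0, -0.0]
ft_force: [1.3, 0.1, -0.1]
grip_width: 0.0382
gripper_force: 62.0
```

Request:
apply_moves(moves=[[[0.2, -0.8, 0], [0, 0, 0], -1], [[0.5, -1.9, 0], [0, 0, 0], -1], [[0.8, -3, 0], [0, 0, 0], -1], [[1.1, -4.1, 0], [0, 0, 0], -1], [[1.4, -5.2, 0], [0, 0, 0], -1]])

```text
time_s: 17.15
ee_pos: [0.587, -0.0686, 0.2653]
tool_rot: [-0.113, 0.994, -0.0, 0.0]
ft_force: [0.9, 0.5, -0.6]
grip_width: 0.0381
gripper_force: 62.1
```

Request:
apply_moves(moves=[[[0.3, -1.1, 0], [0, 0, 0.06], -1], [[0.6, -2.2, 0], [0, 0, 0.12], -1], [[0.9, -3.0, 0], [0, 0, 0.18], -1], [[1.04, -3.57, 0], [0, 0, 0.239], -1], [[1.04, -3.57, 0], [0, 0, 0.239], -1]])

```text
time_s: 17.65
ee_pos: [0.5785, -0.219, 0.2648]
tool_rot: [0.009, 1.0, -0.001, 0.0]
ft_force: [0.1, 0.5, -0.9]
grip_width: 0.0382
gripper_force: 62.1
```

```bash
python3 - <<'E'
from h import *
print(tool()[0],delta([.578,-.216,.225],np.pi/2-.011))
c=cam('wrist');i=vision.read_camera('wrist');cv2.imwrite('pics/w9.png',i); z=tool()[0][2]-.0577
for b in blobs(i,[8,120,100],[25,255,255],200)[:2]:
    q=b.reshape(-1,2); print(q.min(0),q.max(0))
E
```

```text
[ 0.57848838 -0.21900963  0.26481464] [array([0.014, 0.076, 0.995]), np.float64(1.553), ('rz', np.float64(-0.007))]
[206 157] [299 329]
[451   0] [511  84]
```

Request:
apply_moves(moves=[[[0, 0.08, 0.2], [0, 0, -0.007], -1], [[-0.015, 0.08, 0.5], [0, 0, -0.007], -1], [[-0.015, 0.08, 0.75], [0, 0, -0.007], -1], [[-0.015, 0.08, 0.75], [0, 0, -0.007], -1], [[-0.015, 0.08, 0.75], [0, 0, -0.007], -1]])

```text
time_s: 18.2
ee_pos: [0.5791, -0.2115, 0.2341]
tool_rot: [0.002, 1.0, 0.0, -0.001]
ft_force: [-0.7, 0.5, -0.3]
grip_width: 0.0383
gripper_force: 62.1
```

```bash
python3 - <<'E'
from h import *
print(tool()[0],delta([.579,-.216,.225],np.pi/2-.011))
E
```

```text
[ 0.57914736 -0.21151803  0.23412578] [array([ 0.003, -0.112,  0.228]), np.float64(1.567), ('rz', np.float64(0.007))]
```

Request:
apply_moves(moves=[[[0, -0.06, 0.05], [0, 0, 0.004], -1], [[0, -0.06, 0.05], [0, 0, 0.004], -1], [[0, -0.06, 0.05], [0, 0, 0.004], -1], [[0, -0.06, 0.05], [0, 0, 0.004], -1]])

```text
time_s: 18.6
ee_pos: [0.5794, -0.2149, 0.233]
tool_rot: [0.005, 1.0, 0.0, 0.0]
ft_force: [0.3, 0.3, -0.4]
grip_width: 0.0385
gripper_force: 62.1
```

```bash
python3 - <<'E'
from h import *
print(tool()[0],delta([.579,-.216,.225],np.pi/2-.011))
E
```

```text
[ 0.57940212 -0.21488194  0.23296063] [array([ 0.01 , -0.028,  0.199]), np.float64(1.561), ('rz', np.float64(0.001))]
```

Settled. Now descending in stages, then pressing.

Request:
apply_moves(moves=[[[0, -0.025, 0.2], [0, 0, 0.001], -1], [[0, -0.025, 0.35], [0, 0, 0.001], -1], [[0, -0.025, 0.5], [0, 0, 0.001], -1], [[0, -0.025, 0.5], [0, 0, 0.001], -1]])

```text
time_s: 19.0
ee_pos: [0.5795, -0.2161, 0.2126]
tool_rot: [0.005, 1.0, -0.0, 0.0]
ft_force: [0.8, -2.1, 1.0]
grip_width: 0.0384
gripper_force: 62.3
```

Request:
apply_moves(moves=[[[0, 0, 0.1], [0, 0, 0], -1], [[0, 0, 0.2], [0, 0, 0], -1], [[0, 0, 0.3], [0, 0, 0], -1], [[0, 0, 0.4], [0, 0, 0], -1], [[0, 0, 0.4], [0, 0, 0], -1]])

```text
time_s: 19.5
ee_pos: [0.5798, -0.2163, 0.1975]
tool_rot: [0.005, 1.0, -0.001, 0.001]
ft_force: [0.0, -0.7, 5.3]
grip_width: 0.0383
gripper_force: 62.8
```

Request:
apply_moves(moves=[[[0, 0, 0.1], [0, 0, 0], -1], [[0, 0, 0.2], [0, 0, 0], -1], [[0, 0, 0.3], [0, 0, 0], -1], [[0, 0, 0.4], [0, 0, 0], -1], [[0, 0, 0.4], [0, 0, 0], -1]])

```text
time_s: 20.0
ee_pos: [0.5798, -0.2163, 0.1812]
tool_rot: [0.005, 1.0, -0.001, 0.001]
ft_force: [1.0, -1.9, 5.2]
grip_width: 0.0384
gripper_force: 62.7
```

Request:
apply_moves(moves=[[[0, 0, 0.07], [0, 0, 0], -1], [[0, 0, 0.14], [0, 0, 0], -1], [[0, 0, 0.14], [0, 0, 0], -1], [[0, 0, 0.14], [0, 0, 0], 0.2], [[0, 0, 0.14], [0, 0, 0], 0.2]])

```text
time_s: 20.5
ee_pos: [0.5789, -0.2153, 0.1745]
tool_rot: [0.005, 1.0, 0.001, -0.001]
ft_force: [-0.9, -0.0, -0.2]
grip_width: 0.0513
gripper_force: 0.0
```

Request:
apply_moves(moves=[[[0, 0, 0], [0, 0, 0], 0.2], [[0, 0, -1], [0, 0, 0], 0.4], [[0, 0, -2], [0, 0, 0], 0.4], [[0, 0, -2], [0, 0, 0], 0.4], [[0, 0, -2], [0, 0, 0], 0.4]])

```text
time_s: 21.0
ee_pos: [0.5798, -0.2159, 0.2561]
tool_rot: [0.005, 1.0, -0.0, 0.001]
ft_force: [-0.7, -0.2, -1.2]
grip_width: 0.0593
gripper_force: 0.0
```

```bash
python3 - <<'E'
from h import *
print(tool()[0],delta([.576,.226,.2535],np.pi/2+.2275))
c=cam('wrist');i=vision.read_camera('wrist');cv2.imwrite('pics/w10.png',i)
for b in blobs(i,[8,120,100],[25,255,255],200,close=9)[:2]: print('amber',b.reshape(-1,2).mean(0).round(),rect(c,b,.1255))
E
```

```text
[ 0.57979915 -0.21589562  0.25607404] [array([ 0.208, 11.046,  0.056]), np.float64(1.561), ('rz', np.float64(-0.237))]
amber [252. 211.] (array([ 0.58466577, -0.21611873]), np.float32(3.1309688), array([39.73470688, 76.84194183]))
amber [489.  41.] (array([ 0.47679099, -0.07429779]), np.float32(2.8423932), array([35.2838707 , 45.61864471]))
```

View pics/w10.png

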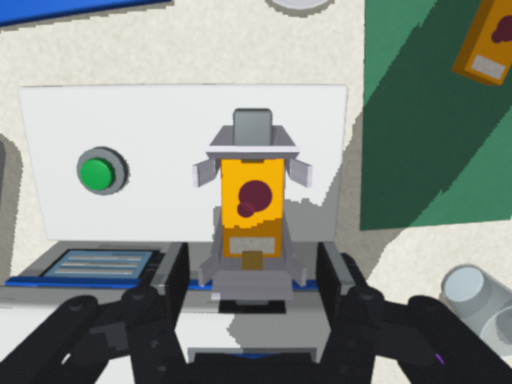

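Second block caught, catches visible at (253,260) and (250,160). Next is block b in pocket 1.

Request:
apply_moves(moves=[[[0, 1.2, 0], [0, 0, 0], 0.4], [[0, 2.4, 0], [0, 0, 0], 0.4], [[0.1, 3.6, 0], [0, 0, 0], 0.4], [[0.15, 4.8, 0], [0, 0, 0], 0.4], [[0.2, 6, 0], [0, 0, 0], 0.4]])

```text
time_s: 21.55
ee_pos: [0.5724, 0.0261, 0.2531]
tool_rot: [0.005, 1.0, 0.0, -0.002]
ft_force: [-0.0, -0.6, 0.6]
grip_width: 0.0597
gripper_force: 0.0
```

Request:
apply_moves(moves=[[[0, 1.2, 0], [0, 0, -0.06], 0.4], [[0, 2.4, 0], [0, 0, -0.12], 0.4], [[0, 3.6, 0], [0, 0, -0.18], 0.4], [[0, 4.6, 0], [0, 0, -0.237], 0.4], [[0, 5.05, 0.5], [0, 0, -0.237], 0.4]])

```text
time_s: 22.05
ee_pos: [0.5758, 0.2301, 0.2354]
tool_rot: [-0.116, 0.993, 0.001, 0.001]
ft_force: [-0.3, 0.0, -0.5]
grip_width: 0.0599
gripper_force: 0.0
```

Request:
apply_moves(moves=[[[0, 0, 0.7], [0, 0, 0], 0.4], [[0, 0, 0.7], [0, 0, 0], 0.4], [[0, 0, 0.7], [0, 0, 0], 0.4], [[0, 0, 0.7], [0, 0, 0], 0.4]])

```text
time_s: 22.45
ee_pos: [0.5763, 0.2258, 0.2079]
tool_rot: [-0.113, 0.994, 0.0, 0.0]
ft_force: [1.3, 0.7, -0.8]
grip_width: 0.0598
gripper_force: 0.0
```

```bash
python3 - <<'E'
from h import *
print(tool()[0],delta([.5755,.2259,.164],np.pi/2+.2275))
E
```

```text
[0.57627169 0.22576511 0.20785001] [array([0.019, 0.008, 1.096]), np.float64(1.797), ('rz', np.float64(-0.001))]
```

Request:
apply_moves(moves=[[[0.02, 0.01, 0.6], [0, 0, 0], 0.4], [[0.02, 0.01, 0.95], [0, 0, 0], 0.4], [[0.02, 0.01, 1.09], [0, 0, 0], 0.4], [[0.02, 0.01, 1.09], [0, 0, 0], 0.4], [[0.02, 0.01, 1.09], [0, 0, 0], 0]])

```text
time_s: 22.95
ee_pos: [0.5758, 0.2263, 0.1649]
tool_rot: [-0.113, 0.994, 0.0, 0.001]
ft_force: [-0.8, -0.2, 0.9]
grip_width: 0.0467
gripper_force: 0.0
```

Request:
apply_moves(moves=[[[0, 0, 0], [0, 0, 0], -1], [[0, 0, 0], [0, 0, 0], -1], [[0, 0, -0.6], [0, 0, 0], -1], [[0, 0, -1.6], [0, 0, 0], -1], [[0, 0, -2.5], [0, 0, 0], -1]])

```text
time_s: 23.45
ee_pos: [0.5747, 0.2265, 0.2648]
tool_rot: [-0.113, 0.994, 0.0, -0.0]
ft_force: [0.2, -1.0, -1.2]
grip_width: 0.0383
gripper_force: 62.1
```

Request:
apply_moves(moves=[[[0.2, -1, 0], [0, 0, 0], -1], [[0.5, -2.2, 0], [0, 0, 0], -1], [[0.8, -3.4, 0], [0, 0, 0], -1], [[1.1, -4.6, 0], [0, 0, 0], -1], [[1.3, -5.8, 0], [0, 0, 0], -1]])

```text
time_s: 23.95
ee_pos: [0.5759, -0.0129, 0.264]
tool_rot: [-0.113, 0.994, 0.0, 0.0]
ft_force: [0.4, -0.3, -0.3]
grip_width: 0.0388
gripper_force: 62.1
```

Request:
apply_moves(moves=[[[0.25, -1.1, 0], [0, 0, 0.06], -1], [[0.5, -2.2, 0], [0, 0, 0.12], -1], [[0.75, -3.3, 0], [0, 0, 0.18], -1], [[1, -4.4, 0], [0, 0, 0.238], -1], [[1.13, -4.97, 0.2], [0, 0, 0.238], -1]])

```text
time_s: 24.45
ee_pos: [0.5774, -0.219, 0.2567]
tool_rot: [0.008, 1.0, -0.001, 0.001]
ft_force: [-0.0, 0.2, -1.1]
grip_width: 0.0381
gripper_force: 62.2
```

Request:
apply_moves(moves=[[[0, 0, 0.5], [0, 0, 0], -1], [[0, 0, 0.5], [0, 0, 0], -1], [[0, 0, 0.5], [0, 0, 0], -1], [[0, 0, 0.5], [0, 0, 0], -1]])

```text
time_s: 24.85
ee_pos: [0.5775, -0.2145, 0.2366]
tool_rot: [0.005, 1.0, -0.0, 0.001]
ft_force: [0.8, 0.3, -0.5]
grip_width: 0.0382
gripper_force: 62.1
```

```bash
python3 - <<'E'
from h import *
print(tool()[0],delta([.5785,-.216,.225],np.pi/2-.011))
c=cam('wrist');i=vision.read_camera('wrist')
for b in blobs(i,[8,120,100],[25,255,255],200)[:2]:
    q=b.reshape(-1,2); print(q.min(0),q.max(0))
E
```

```text
[ 0.57753006 -0.2145332   0.23658556] [array([-0.024, -0.036,  0.29 ]), np.float64(1.561), ('rz', np.float64(0.001))]
[206 171] [299 331]
[463   0] [511  87]
```

Request:
apply_moves(moves=[[[-0.02, -0.035, 0.2], [0, 0, 0.001], -1], [[-0.02, -0.035, 0.4], [0, 0, 0.001], -1], [[-0.02, -0.035, 0.6], [0, 0, 0.001], -1], [[-0.02, -0.035, 0.6], [0, 0, 0.001], -1]])

```text
time_s: 25.3
ee_pos: [0.5779, -0.2166, 0.2109]
tool_rot: [0.006, 1.0, -0.0, -0.0]
ft_force: [0.5, -1.1, -0.8]
grip_width: 0.0383
gripper_force: 62.2
```

Request:
apply_moves(moves=[[[0, 0, 0.1], [0, 0, 0], -1], [[0, 0, 0.2], [0, 0, 0], -1], [[0, 0, 0.3], [0, 0, 0], -1], [[0, 0, 0.4], [0, 0, 0], -1], [[0, 0, 0.4], [0, 0, 0], -1]])

```text
time_s: 25.8
ee_pos: [0.5785, -0.2167, 0.1964]
tool_rot: [0.006, 1.0, -0.0, 0.001]
ft_force: [-0.4, -0.8, 3.8]
grip_width: 0.0387
gripper_force: 62.8
```

Request:
apply_moves(moves=[[[0, 0, 0.1], [0, 0, 0], -1], [[0, 0, 0.2], [0, 0, 0], -1], [[0, 0, 0.3], [0, 0, 0], -1], [[0, 0, 0.4], [0, 0, 0], -1], [[0, 0, 0.4], [0, 0, 0], -1]])

```text
time_s: 26.3
ee_pos: [0.5785, -0.2168, 0.1801]
tool_rot: [0.006, 1.0, -0.0, 0.001]
ft_force: [0.4, -0.6, 4.8]
grip_width: 0.0384
gripper_force: 62.8
```

Request:
apply_moves(moves=[[[0, 0, 0.07], [0, 0, 0], -1], [[0, 0, 0.14], [0, 0, 0], -1], [[0, 0, 0.14], [0, 0, 0], -1], [[0, 0, 0.14], [0, 0, 0], 0.2], [[0, 0, 0.14], [0, 0, 0], 0.2]])

```text
time_s: 26.8
ee_pos: [0.5775, -0.2162, 0.1735]
tool_rot: [0.006, 1.0, 0.0, -0.001]
ft_force: [-0.2, -0.0, 0.2]
grip_width: 0.0513
gripper_force: 0.0
```

Request:
apply_moves(moves=[[[0, 0, 0], [0, 0, 0], 0.2], [[0, 0, -1], [0, 0, 0], 0.4], [[0, 0, -2], [0, 0, 0], 0.4], [[0, 0, -2], [0, 0, 0], 0.4], [[0, 0, -2], [0, 0, 0], 0.4]])

```text
time_s: 27.3
ee_pos: [0.5784, -0.2168, 0.2549]
tool_rot: [0.006, 1.0, -0.0, 0.001]
ft_force: [-0.5, 1.4, -0.9]
grip_width: 0.0598
gripper_force: 0.0
```

```bash
python3 - <<'E'
from h import *
c=cam('wrist');i=vision.read_camera('wrist');cv2.imwrite('pics/w11.png',i)
for b in blobs(i,[8,120,100],[25,255,255],200,close=9)[:2]: print('amber',b.reshape(-1,2).mean(0).round(),rect(c,b,.1255),b.reshape(-1,2).min(0),b.reshape(-1,2).max(0))
c=cam('top');i=vision.read_camera('top')
for b in blobs(i,[8,120,120],[25,255,255],60,close=5): print(b.reshape(-1,2).mean(0).round(),*[np.round(v,4) for v in rect(c,b,.025)])
print(tool()[0],delta([.458,.0025,.2],2.8156-np.pi/2))
E
```

```text
amber [253. 214.] (array([ 0.5845686 , -0.21678543]), np.float32(3.1241145), array([39.85546112, 77.63049316])) [221 161] [285 271]
amber [490.  43.] (array([ 0.47656653, -0.07473407]), np.float32(2.8348825), array([35.50067139, 46.09213638])) [455   0] [511  85]
[ 0.57730908 -0.2162195   0.25264745] [array([3.047, 5.429, 1.328]), np.float64(1.558), ('rz', np.float64(0.313))]
```

Request:
apply_moves(moves=[[[0.6, 1.0, 0], [0, 0, 0.06], 0.6], [[1.2, 2.0, 0], [0, 0, 0.12], 0.6], [[1.8, 3.0, 0], [0, 0, 0.18], 0.6], [[2.4, 4.0, 0.2], [0, 0, 0.24], 0.6], [[3.0, 5.0, 0.4], [0, 0, 0.313], 0.6]])

```text
time_s: 27.9
ee_pos: [0.4584, -0.0136, 0.2363]
tool_rot: [0.164, 0.987, 0.0, -0.001]
ft_force: [0.1, 0.1, 0.2]
grip_width: 0.0681
gripper_force: 0.0
```

Request:
apply_moves(moves=[[[0.2, 0.4, 0.8], [0, 0, 0], 0.6], [[0.2, 0.4, 1], [0, 0, 0], 0.6], [[0.2, 0.4, 1], [0, 0, 0], 0.6], [[0.2, 0.4, 1], [0, 0, 0], 0.6]])

```text
time_s: 28.3
ee_pos: [0.4585, 0.0019, 0.198]
tool_rot: [0.162, 0.987, -0.0, -0.0]
ft_force: [-0.1, 0.0, 1.1]
grip_width: 0.0683
gripper_force: 0.0
```

```bash
python3 - <<'E'
from h import *
print(tool()[0])
c=cam('wrist');i=vision.read_camera('wrist');cv2.imwrite('pics/w12.png',i)
for b in blobs(i,[8,120,100],[25,255,255],200,close=9)[:3]: print('amber',b.reshape(-1,2).mean(0).round(),rect(c,b,.025),b.reshape(-1,2).min(0),b.reshape(-1,2).max(0))
print(delta([.459,.0025,.15],2.8156-np.pi/2))
E
```

```text
[0.45848727 0.00185443 0.19797676]
amber [254. 190.] (array([0.46075937, 0.0025711 ]), np.float32(2.818219), array([40.43234253, 72.51229858])) [227 146] [280 235]
[array([0.007, 0.021, 1.212]), np.float64(1.244), ('rz', np.float64(-0.001))]
```

View pics/w12.png

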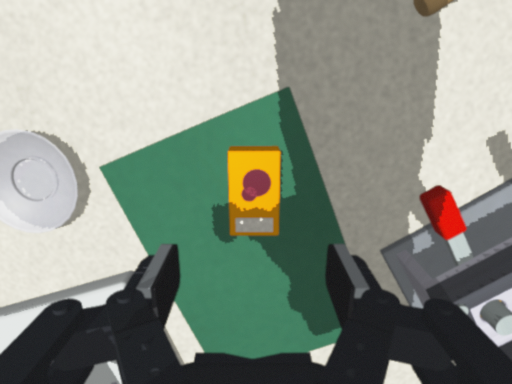

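The wrist view shows block d at (254,190), centred (.461,.002) with yaw 2.818, and the dish clear at (35,180).

Request:
apply_moves(moves=[[[-0.06, 0.0, 1], [0, 0, -0.002], 0.4], [[-0.06, 0.0, 2], [0, 0, -0.002], 0.4], [[-0.06, 0.0, 2.6], [0, 0, -0.002], 0.4], [[-0.06, 0.0, 2.85], [0, 0, -0.002], 0.4], [[-0.06, 0.0, 2.85], [0, 0, -0.002], 0.4]])

```text
time_s: 28.85
ee_pos: [0.4603, 0.0011, 0.0834]
tool_rot: [0.162, 0.987, 0.0, -0.001]
ft_force: [0.2, -1.2, -0.1]
grip_width: 0.0597
gripper_force: 0.0
```

Request:
apply_moves(moves=[[[0, 0, 0], [0, 0, 0], 0], [[0, 0, 0], [0, 0, 0], -1], [[0, 0, 0], [0, 0, 0], -1], [[0, 0, 0], [0, 0, 0], -1]])

```text
time_s: 29.25
ee_pos: [0.4618, 0.0015, 0.0858]
tool_rot: [0.161, 0.987, -0.0, 0.002]
ft_force: [-0.9, -0.7, 6.2]
grip_width: 0.0382
gripper_force: 61.1
```

```bash
python3 - <<'E'
from h import *
o=monitor.get_obs();print(tool()[0],o['ft_force'],delta([.5785,-.216,.265],np.pi/2-.011))
i=vision.read_camera('wrist')
for b in blobs(i,[8,120,100],[25,255,255],200)[:2]:
    q=b.reshape(-1,2); print(q.min(0),q.max(0))
E
```

```text
[0.46180776 0.00145676 0.08580601] [-0.89447359 -0.72239759  6.19382597] [array([-4.512, -4.226, -4.463]), np.float64(1.247), ('rz', np.float64(-0.313))]
[205 181] [299 328]
```

Request:
apply_moves(moves=[[[0, 0, -0.6], [0, 0, 0], -1], [[0, 0, -1.7], [0, 0, 0], -1], [[0, 0, -2.8], [0, 0, 0], -1], [[-0.3, -0.3, -3.9], [0, 0, 0], -1], [[-0.7, -0.7, -4.5], [0, 0, 0], -1]])

```text
time_s: 29.8
ee_pos: [0.4787, -0.0334, 0.2687]
tool_rot: [0.16, 0.987, -0.0, 0.003]
ft_force: [1.1, 0.6, -0.6]
grip_width: 0.0388
gripper_force: 60.7
```

Request:
apply_moves(moves=[[[-0.8, -0.75, 0], [0, 0, -0.06], -1], [[-1.6, -1.5, 0], [0, 0, -0.12], -1], [[-2.4, -2.2, 0], [0, 0, -0.18], -1], [[-3.2, -2.9, 0], [0, 0, -0.25], -1], [[-3.8, -3.5, 0], [0, 0, -0.313], -1]])

```text
time_s: 30.3
ee_pos: [0.5786, -0.2167, 0.2645]
tool_rot: [0.004, 1.0, -0.0, 0.001]
ft_force: [1.1, 0.0, -1.2]
grip_width: 0.0385
gripper_force: 60.7
```

Request:
apply_moves(moves=[[[0, 0, 0.3], [0, 0, 0], -1], [[0, 0, 0.6], [0, 0, 0], -1], [[0, 0, 0.6], [0, 0, 0], -1], [[0, 0, 0.6], [0, 0, 0], -1]])

```text
time_s: 30.7
ee_pos: [0.5767, -0.2131, 0.2397]
tool_rot: [0.005, 1.0, 0.001, -0.001]
ft_force: [0.1, 1.6, -0.6]
grip_width: 0.0384
gripper_force: 60.7
```

```bash
python3 - <<'E'
from h import *
print(tool()[0],delta([.579,-.216,.225],np.pi/2-.011))
i=vision.read_camera('wrist');cv2.imwrite('pics/w13.png',i)
for b in blobs(i,[8,120,100],[25,255,255],200)[:2]:
    q=b.reshape(-1,2); print(q.min(0),q.max(0))
E
```

```text
[ 0.5766801  -0.21314554  0.23965687] [array([-0.059, -0.071,  0.366]), np.float64(1.561), ('rz', np.float64(0.001))]
[206 172] [299 328]
```

Request:
apply_moves(moves=[[[-0.06, -0.07, 0.2], [0, 0, 0.001], -1], [[-0.065, -0.07, 0.4], [0, 0, 0.001], -1], [[-0.065, -0.07, 0.6], [0, 0, 0.001], -1], [[-0.065, -0.07, 0.67], [0, 0, 0.001], -1], [[-0.065, -0.07, 0.67], [0, 0, 0.001], -1]])

```text
time_s: 31.25
ee_pos: [0.5792, -0.2174, 0.2139]
tool_rot: [0.006, 1.0, -0.0, -0.0]
ft_force: [-5.7, 0.3, 6.6]
grip_width: 0.0383
gripper_force: 62.3
```

Request:
apply_moves(moves=[[[0, 0, 0.1], [0, 0, 0], -1], [[0, 0, 0.2], [0, 0, 0], -1], [[0, 0, 0.3], [0, 0, 0], -1], [[0, 0, 0.4], [0, 0, 0], -1], [[0, 0, 0.4], [0, 0, 0], -1]])

```text
time_s: 31.75
ee_pos: [0.5793, -0.2176, 0.198]
tool_rot: [0.006, 1.0, -0.001, -0.0]
ft_force: [-3.8, -1.0, 6.1]
grip_width: 0.038
gripper_force: 62.3
```

Request:
apply_moves(moves=[[[0, 0, 0.1], [0, 0, 0], -1], [[0, 0, 0.2], [0, 0, 0], -1], [[0, 0, 0.32], [0, 0, 0], -1], [[0, 0, 0.32], [0, 0, 0], -1]])

```text
time_s: 32.15
ee_pos: [0.5794, -0.2176, 0.1849]
tool_rot: [0.006, 1.0, -0.001, -0.0]
ft_force: [-3.9, -0.2, 6.4]
grip_width: 0.0385
gripper_force: 62.2
```

Request:
apply_moves(moves=[[[0, 0, 0.05], [0, 0, 0], -1], [[0, 0, 0.11], [0, 0, 0], -1], [[0, 0, 0.11], [0, 0, 0], -1]])

```text
time_s: 32.45
ee_pos: [0.5794, -0.2176, 0.1805]
tool_rot: [0.006, 1.0, -0.001, -0.0]
ft_force: [-3.8, 0.3, 5.7]
grip_width: 0.0383
gripper_force: 62.2
```

Request:
apply_moves(moves=[[[0, 0, 0.04], [0, 0, 0], -1], [[0, 0, 0.08], [0, 0, 0], -1], [[0, 0, 0.08], [0, 0, 0], -1]])

```text
time_s: 32.75
ee_pos: [0.5794, -0.2175, 0.1795]
tool_rot: [0.006, 1.0, -0.001, 0.0]
ft_force: [-6.5, 0.3, 17.4]
grip_width: 0.0378
gripper_force: 63.4
```

Bottom limit reached exactly as predicted (block top about 119 mm). Releasing.

Request:
apply_moves(moves=[[[0, 0, -0.04], [0, 0, 0], -1], [[0, 0, -0.04], [0, 0, 0], 0.2], [[0, 0, -0.04], [0, 0, 0], 0.2], [[0, 0, -0.04], [0, 0, 0], 0.2]])

```text
time_s: 33.15
ee_pos: [0.5801, -0.2173, 0.1779]
tool_rot: [0.006, 1.0, 0.0, -0.0]
ft_force: [0.2, 0.4, 0.4]
grip_width: 0.0514
gripper_force: 0.0
```

Request:
apply_moves(moves=[[[0, 0, -0.5], [0, 0, 0], 0.2], [[0, 0, -1.5], [0, 0, 0], 0.2], [[0, 0, -1.9], [0, 0, 0], 0.2], [[0, 0, -1.9], [0, 0, 0], 0.2], [[0, 0, -1.9], [0, 0, 0], 0.2]])

```text
time_s: 33.65
ee_pos: [0.5801, -0.2174, 0.2537]
tool_rot: [0.006, 1.0, 0.0, -0.0]
ft_force: [-0.3, 0.1, 0.1]
grip_width: 0.0511
gripper_force: 0.0
```

```bash
python3 - <<'E'
from h import *
c=cam('wrist');i=vision.read_camera('wrist');cv2.imwrite('pics/w14.png',i[90:330,120:400])
for b in blobs(i,[8,120,100],[25,255,255],200,close=9)[:2]: print('amber',b.reshape(-1,2).mean(0).round(),rect(c,b,.1255),b.reshape(-1,2).min(0),b.reshape(-1,2).max(0))
g=np.array([.4891,.2058]); y=np.array([-.2255,.9742]); x=np.array([.9742,.2255])
t=g-.08*y-.006*x
print(t,tool()[0],delta([*t,.2],np.pi/2+.2275))
E
```

```text
amber [252. 212.] (array([ 0.58448901, -0.21759166]), np.float32(3.1291986), array([39.66659927, 77.44482422])) [220 159] [284 270]
[0.5012948 0.126511 ] [ 0.57966992 -0.21716112  0.25288388] [array([2.054, 8.568, 1.334]), np.float64(1.56), ('rz', np.float64(-0.238))]
```

View pics/w14.png

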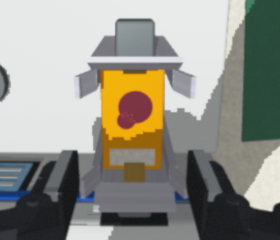

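The last block is caught, with catch at crop (133,172) and block flat. Now pushing the rods down with shut fingers.

Request:
apply_moves(moves=[[[0.2, 1.1, 0], [0, 0, 0], -1], [[0.5, 2.2, 0], [0, 0, 0], -1], [[0.8, 3.3, 0], [0, 0, 0], -1], [[1.1, 4.4, 0], [0, 0, 0], -1], [[1.4, 5.5, 0], [0, 0, 0], -1]])

```text
time_s: 34.2
ee_pos: [0.525, 0.0048, 0.2524]
tool_rot: [0.006, 1.0, 0.0, -0.002]
ft_force: [0.3, 0.6, 0.7]
grip_width: 0.0004
gripper_force: 0.0
```

Request:
apply_moves(moves=[[[0.2, 1.1, 0], [0, 0, -0.06], -1], [[0.4, 2.2, 0.2], [0, 0, -0.12], -1], [[0.65, 3.07, 0.5], [0, 0, -0.2], -1], [[0.65, 3.07, 1], [0, 0, -0.238], -1], [[0.65, 3.07, 1.3], [0, 0, -0.238], -1]])

```text
time_s: 34.7
ee_pos: [0.5, 0.1274, 0.1996]
tool_rot: [-0.114, 0.993, 0.0, -0.002]
ft_force: [-0.0, 0.6, 0.1]
grip_width: -0.0002
gripper_force: 0.0
```

Request:
apply_moves(moves=[[[0, 0, 0.4], [0, 0, 0], -1], [[0, 0, 0.8], [0, 0, 0], -1], [[0, 0, 0.8], [0, 0, 0], -1], [[0, 0, 0.8], [0, 0, 0], -1]])

```text
time_s: 35.1
ee_pos: [0.5016, 0.1255, 0.1697]
tool_rot: [-0.112, 0.994, 0.0, -0.001]
ft_force: [-0.1, -0.4, 0.4]
grip_width: 0.0002
gripper_force: 0.0
```

```bash
python3 - <<'E'
from h import *
g=np.array([.4891,.2058]); y=np.array([-.2255,.9742]); x=np.array([.9742,.2255])
t=g-.08*y-.006*x
print(t,tool()[0],delta([*t,.118],np.pi/2+.2275))
E
```

```text
[0.5012948 0.126511 ] [0.50158489 0.12554466 0.16969314] [array([-1.000e-03,  2.500e-02,  1.292e+00]), np.float64(1.796), ('rz', np.float64(-0.002))]
```

Request:
apply_moves(moves=[[[0, 0.02, 0.4], [0, 0, 0], -1], [[0, 0.02, 0.7], [0, 0, 0], -1], [[0, 0.02, 1.0], [0, 0, 0], -1], [[0, 0.02, 1.2], [0, 0, 0], -1], [[0, 0.02, 1.2], [0, 0, 0], -1]])

```text
time_s: 35.6
ee_pos: [0.5015, 0.1269, 0.1215]
tool_rot: [-0.113, 0.994, 0.0, -0.001]
ft_force: [-0.5, -0.4, 1.1]
grip_width: 0.0002
gripper_force: 0.0
```

Request:
apply_moves(moves=[[[0, 0, 0.05], [0, 0, 0], -1], [[0, 0, 0.1], [0, 0, 0], -1], [[0, 0, 0.15], [0, 0, 0], -1], [[0, 0, 0.15], [0, 0, 0], -1]])

```text
time_s: 36.0
ee_pos: [0.5016, 0.127, 0.1166]
tool_rot: [-0.113, 0.994, -0.0, -0.0]
ft_force: [-1.6, -1.5, 3.6]
grip_width: 0.0005
gripper_force: 1.9
```

Request:
apply_moves(moves=[[[0, 0, 0.05], [0, 0, 0], -1], [[0, 0, 0.1], [0, 0, 0], -1], [[0, 0, 0.1], [0, 0, 0], -1]])

```text
time_s: 36.3
ee_pos: [0.5015, 0.127, 0.1161]
tool_rot: [-0.113, 0.994, -0.0, 0.001]
ft_force: [-11.9, -3.1, 34.5]
grip_width: 0.0001
gripper_force: 17.1
```

```bash
python3 - <<'E'
from h import *
i=vision.read_camera('wrist');cv2.imwrite('pics/w15.png',i); print(tool()[0])
E
```

```text
[0.50155376 0.12705828 0.11613156]
```

View pics/w15.png

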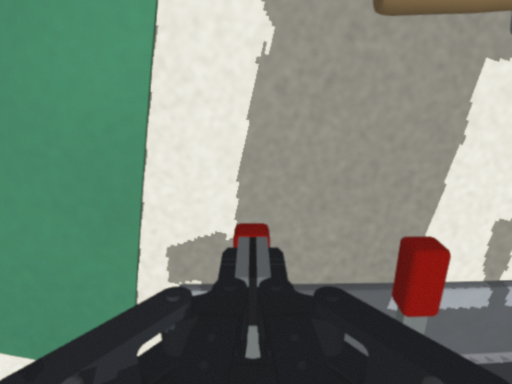

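Hard stop felt at 34 N with the tip at 43 mm, so rod 0 is down; the next grip is visible at (420,275). On to rods 1 and 2.

Request:
apply_moves(moves=[[[0, 0, -0.8], [0, 0, 0], -1], [[0, 0, -1.6], [0, 0, 0], -1], [[0, 1, -1.6], [0, 0, 0], -1], [[0, 2, -1.6], [0, 0, 0], -1], [[0, 2, -1.6], [0, 0, 0], -1]])

```text
time_s: 36.85
ee_pos: [0.483, 0.2084, 0.1767]
tool_rot: [-0.115, 0.993, 0.001, 0.0]
ft_force: [0.0, -1.5, 0.4]
grip_width: 0.0005
gripper_force: 0.0
```

Request:
apply_moves(moves=[[[0, 0, 0.4], [0, 0, 0], -1], [[0, 0, 0.8], [0, 0, 0], -1], [[0, 0, 1.1], [0, 0, 0], -1], [[0, 0, 1.3], [0, 0, 0], -1], [[0, 0, 1.4], [0, 0, 0], -1]])

```text
time_s: 37.35
ee_pos: [0.4836, 0.2048, 0.1199]
tool_rot: [-0.113, 0.994, 0.0, -0.0]
ft_force: [-2.2, 0.4, 5.0]
grip_width: 0.0002
gripper_force: 2.0
```

Request:
apply_moves(moves=[[[0, 0, 0.07], [0, 0, 0], -1], [[0, 0, 0.12], [0, 0, 0], -1], [[0, 0, 0.15], [0, 0, 0], -1], [[0, 0, 0.15], [0, 0, 0], -1]])

```text
time_s: 37.75
ee_pos: [0.4835, 0.2048, 0.1164]
tool_rot: [-0.113, 0.994, -0.0, 0.0]
ft_force: [-7.4, -2.2, 17.7]
grip_width: 0.0
gripper_force: 8.8
```

Rod 1 is down too (stop at .1164).

Request:
apply_moves(moves=[[[0, 0, -0.8], [0, 0, 0], -1], [[0, 0, -1.5], [0, 0, 0], -1], [[0, 1, -1.5], [0, 0, 0], -1], [[0, 2, -1.5], [0, 0, 0], -1], [[0, 2, -1.5], [0, 0, 0], -1]])

```text
time_s: 38.25
ee_pos: [0.4655, 0.2863, 0.175]
tool_rot: [-0.115, 0.993, 0.001, 0.001]
ft_force: [-0.3, -0.1, 0.4]
grip_width: -0.0002
gripper_force: 0.0
```

Request:
apply_moves(moves=[[[0, 0, 0.4], [0, 0, 0], -1], [[0, 0, 0.8], [0, 0, 0], -1], [[0, 0, 1.1], [0, 0, 0], -1], [[0, 0, 1.25], [0, 0, 0], -1], [[0, 0, 1.35], [0, 0, 0], -1]])

```text
time_s: 38.75
ee_pos: [0.4658, 0.2826, 0.1203]
tool_rot: [-0.113, 0.994, -0.0, -0.0]
ft_force: [-2.3, -0.8, 4.4]
grip_width: -0.0
gripper_force: 2.0
```

Request:
apply_moves(moves=[[[0, 0, 0.07], [0, 0, 0], -1], [[0, 0, 0.12], [0, 0, 0], -1], [[0, 0, 0.15], [0, 0, 0], -1], [[0, 0, 0.15], [0, 0, 0], -1]])

```text
time_s: 39.15
ee_pos: [0.4658, 0.2827, 0.1164]
tool_rot: [-0.113, 0.994, -0.0, 0.0]
ft_force: [-5.6, -4.4, 16.7]
grip_width: 0.0001
gripper_force: 8.3
```

All rods are down. Going to the start button.

Request:
apply_moves(moves=[[[0, 0, -1.1], [0, 0, 0], -1], [[0, 0, -2.2], [0, 0, 0], -1], [[0, -0.2, -3.35], [0, 0, 0], -1], [[0.05, -1.2, -3.35], [0, 0, 0], -1], [[0.1, -2.3, -3.35], [0, 0, 0], -1]])

```text
time_s: 39.65
ee_pos: [0.4839, 0.1926, 0.2507]
tool_rot: [-0.115, 0.993, 0.0, 0.003]
ft_force: [0.8, -1.7, -0.1]
grip_width: 0.0002
gripper_force: 0.0
```

Request:
apply_moves(moves=[[[0.05, -1.2, 0], [0, 0, 0], -1], [[0.1, -2.4, 0], [0, 0, 0], -1], [[0.15, -3.6, 0], [0, 0, 0], -1], [[0.2, -4.8, 0], [0, 0, 0], -1], [[0.3, -6, 0], [0, 0, 0], -1]])

```text
time_s: 40.15
ee_pos: [0.5253, -0.0463, 0.2486]
tool_rot: [-0.113, 0.994, -0.0, 0.001]
ft_force: [0.4, 0.7, -0.1]
grip_width: 0.0
gripper_force: 0.0
```

Request:
apply_moves(moves=[[[0.1, -1.2, 0], [0, 0, 0], -1], [[0.2, -2.4, 0], [0, 0, 0], -1], [[0.3, -3.6, 0], [0, 0, 0], -1], [[0.4, -4.8, 0], [0, 0, 0], -1], [[0.45, -6, 0], [0, 0, 0], -1]])

```text
time_s: 40.65
ee_pos: [0.5612, -0.2844, 0.2484]
tool_rot: [-0.113, 0.994, -0.0, 0.0]
ft_force: [1.3, 0.9, 1.0]
grip_width: -0.0
gripper_force: 0.0
```

Request:
apply_moves(moves=[[[0.03, -1, 0], [0, 0, 0.05], -1], [[0.06, -1.9, 0], [0, 0, 0.1], -1], [[0.06, -1.9, 0], [0, 0, 0.1], -1], [[0.06, -1.9, 0], [0, 0, 0.1], -1]])

```text
time_s: 41.05
ee_pos: [0.5757, -0.3575, 0.2475]
tool_rot: [-0.063, 0.998, 0.0, -0.0]
ft_force: [0.6, 0.8, 0.3]
grip_width: 0.0001
gripper_force: 0.0
```

```bash
python3 - <<'E'
from h import *
p=tool()[0]; print(p,delta([.5772,-.3587,.13]))
c=cam('wrist');i=vision.read_camera('wrist')
for b in blobs(i,[55,120,50],[85,255,255],100): print('btn',b.reshape(-1,2).mean(0).round(),*[np.round(v,4) for v in rect(c,b,.037)])
i=vision.read_camera('scene'); c=cam('scene')
for b in blobs(i,[172,130,90],[6,255,255],10): print('red',b.reshape(-1,2).mean(0).round(),*[np.round(v,4) for v in rect(c,b,.044)])
E
```

```text
[ 0.57567942 -0.35747972  0.24752704] [array([-0.035, -0.038,  2.938]), np.float64(1.696)]
btn [254. 180.] [ 0.5783 -0.3555] 0.8798 [29.2243 30.0685]
btn [501. 242.] [ 0.6067 -0.1057] 0.0995 [29.9702 51.5592]
red [337. 148.] [0.6437 0.4424] 1.8884 [ 97.5708 163.2432]
red [260. 177.] [0.5121 0.1232] 0.0908 [18.3628 27.3488]
red [270. 162.] [0.4943 0.1996] 0.2079 [16.8841 28.0996]
red [280. 149.] [0.4758 0.2784] 0.1967 [15.4592 28.7477]
```

Request:
apply_moves(moves=[[[-0.05, 0, 0.8], [0, 0, 0], -1], [[-0.05, 0, 1.8], [0, 0, 0], -1], [[-0.05, 0, 2.6], [0, 0, 0], -1], [[-0.05, 0, 3.0], [0, 0, 0], -1], [[-0.05, 0, 3.0], [0, 0, 0], -1]])

```text
time_s: 41.65
ee_pos: [0.5766, -0.3533, 0.1255]
tool_rot: [-0.064, 0.998, 0.002, -0.002]
ft_force: [-1.6, 0.4, 0.8]
grip_width: -0.0003
gripper_force: 0.0
```

Request:
apply_moves(moves=[[[0, 0, 0.08], [0, 0, 0], -1], [[0, 0, 0.16], [0, 0, 0], -1], [[0, 0, 0.24], [0, 0, 0], -1], [[0, 0, 0.32], [0, 0, 0], -1], [[0, 0, 0.32], [0, 0, 0], -1]])

```text
time_s: 42.15
ee_pos: [0.5787, -0.3567, 0.1163]
tool_rot: [-0.063, 0.998, -0.0, 0.001]
ft_force: [1.2, 0.8, 4.1]
grip_width: 0.0001
gripper_force: 1.6
```

Request:
apply_moves(moves=[[[0, 0, 0.05], [0, 0, 0], -1], [[0, 0, 0.1], [0, 0, 0], -1], [[0, 0, 0.15], [0, 0, 0], -1], [[0, 0, 0.15], [0, 0, 0], -1]])

```text
time_s: 42.55
ee_pos: [0.5787, -0.3567, 0.1134]
tool_rot: [-0.063, 0.998, -0.001, 0.001]
ft_force: [-3.2, 5.2, 20.6]
grip_width: -0.0002
gripper_force: 10.1
```

Hard stop at 20 N, so the button is fully home. I'll retreat straight up, check, then hand in.

Request:
apply_moves(moves=[[[0, 0, -1], [0, 0, 0], -1], [[0, 0, -2], [0, 0, 0], -1], [[0, 0, -3.5], [0, 0, 0], -1], [[0, 0, -3.5], [0, 0, 0], -1], [[0, 0, -3.5], [0, 0, 0], -1]])

```text
time_s: 43.05
ee_pos: [0.5787, -0.3572, 0.2522]
tool_rot: [-0.063, 0.998, -0.002, 0.002]
ft_force: [0.1, -0.4, 0.2]
grip_width: 0.0
gripper_force: 0.0
```

```bash
python3 - <<'E'
from h import *
print(tool()[0],monitor.get_obs()['ft_force']); print(arm.sign_off())
E
```

```text
[ 0.57868323 -0.35723466  0.25216993] [ 0.14778434 -0.35901341  0.22648729]
the job is handed in; nothing more can be done
None
```

I handed the job in at about 43 s on the robot's clock: all four blocks present (a to d) are loaded under the catches, all three rods are pushed down to their stops, and the start button was pressed once to its stop and released; `sign_off` gave no verdict.

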